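Check in a sample shipment: tubes code-up in the V rack, logger read and stopped

TASK

A sample shipment has come in and is to be checked in under the overhead camera. First swing the blue cover on the temperature logger sideways, right clear of its display; then lay every tube that is on the desk in the blue rack, one to a place, lying in both of the place's V notches, and roll it there until the coded flat of its cap faces squarely up. When all are so, press the logger's red stop button fully down and let go, and then swing the cover back fully over the display, leaving the tubes code up in the rack and the spray bottle and mouse where they are.

Things in the scene. Friction and masses are not known exactly. Their poses are not given: they have to be found in the camera images.
- tube_red: Loose tube, red cap, 160 mm long; may be absent. Origin mid-length on its axis; x along the axis to the cap, z out through the coded flat. Grey round body, 36 mm across, x -80 to 56 mm; hexagonal cap, x 56 to 80, 36 mm across flats (lies level on the desk on a flat, axis 18 mm up). One flat has a white label with a dark code; a white 8 mm stripe runs along the body in line with it. 120 g.
- tube_yellow: Loose tube, yellow cap, 160 mm long; may be absent. Origin mid-length on its axis; x along the axis to the cap, z out through the coded flat. Grey round body, 36 mm across, x -80 to 56 mm; hexagonal cap, x 56 to 80, 36 mm across flats (lies level on the desk on a flat, axis 18 mm up). One flat has a white label with a dark code; a white 8 mm stripe runs along the body in line with it. 120 g.
- tube_green: Loose tube, green cap, 160 mm long; may be absent. Origin mid-length on its axis; x along the axis to the cap, z out through the coded flat. Grey round body, 36 mm across, x -80 to 56 mm; hexagonal cap, x 56 to 80, 36 mm across flats (lies level on the desk on a flat, axis 18 mm up). One flat has a white label with a dark code; a white 8 mm stripe runs along the body in line with it. 120 g.
- rack: Fixed rack: blue plate 110 x 350 x 8 mm, three places at y = -140, 0, 140 mm, each two white 90 degree V notches (14 mm thick, at x = -38 and 38; apex 24.5, upper edges 47 mm above the desk; 55 mm wide). 62 mm between the two is free for fingers down to the plate. Origin: centre of underside; x along a lying tube, z up. Tubes may lie either way round, cap outside the notches.
- place0 (a point): Place 0 of the rack (rack y = -140 mm): the point midway between its two V notches on the axis of a tube lying in them, 50 mm above the desk; axes as the rack's. A seated tube's origin is here.
- place1 (a point): Place 1 of the rack (rack y = 0 mm): the point midway between its two V notches on the axis of a tube lying in them, 50 mm above the desk; axes as the rack's. A seated tube's origin is here.
- place2 (a point): Place 2 of the rack (rack y = 140 mm): the point midway between its two V notches on the axis of a tube lying in them, 50 mm above the desk; axes as the rack's. A seated tube's origin is here.
- logger: Temperature logger, fixed to the desk: grey box 130 (x) x 110 (y) x 38 mm. Origin: centre of the underside; z up. On its top a black-framed green display, 30 x 34 mm, centred at x = -15, y = 15 mm, under a blue swivelling cover.
- cover (a joint): Angle (rad) of the blue cover (80 x 44 x 4 mm, top 44 mm above the desk): 0 = over the display, knob towards the logger's -x from the pivot; grows clockwise seen from above (knob goes towards +y); stop at 1.8. The display is clear from 1.25. Stays where left; about 1 N at the knob moves it.
- cover_pivot (a point): Pivot screw of the cover, at logger x = 30, y = 15 mm, 40 mm above the desk; axes as the logger's, z up.
- cover_knob (a point): Top centre of the cover's upright round orange knob, 14 mm in diameter, 26 mm tall above the cover, 60 mm from the pivot; its top is 70 mm above the desk.
- stop (a joint): Travel (m) of the red stop button on the logger, pressed straight down: 0 = released, 0.006 = fully down; springs back; 4 N takes it fully down.
- stop_top (a point): Centre of the top of the red stop button (22 mm in diameter), at logger x = 40, y = -33 mm.
- spray: White spray bottle, 44 mm in diameter, 130 mm tall, standing loose on the desk behind the rack; origin at the centre of its foot. To be left alone.
- mouse: Black computer mouse, 105 x 60 x 30 mm, loose on the desk; origin at the centre of its underside. To be left alone.
Not all that is in view belongs to the job. Leave any pink look-alike of the tube_green alone.

How it is judged:
By the outcome, as a careful person would: the job done as asked, in the order asked, and still so for the second after the job is handed in, with the robot touching nothing.
Of tube_red, tube_yellow, tube_green only 2 to 3 are there at a start; the rules pass over those that are not, and their reading is None.
At some moment in a run one of tube_red, tube_yellow, tube_green may be knocked a few centimetres aside while the robot is not near it.
Once in a run the grip may slacken for a moment while it holds something.
It also fails if it takes over 210 s, if anything falls off the work surface, if the arm or the gripper's body presses on something with over 40 N, if the wrist force passes 120 N, or if a joint passes its speed limit or range.

ROBOT

A 6-joint arm with a two-finger parallel gripper is mounted at the origin on the work surface. World frame = base frame: x ahead of the robot, y to its left, z up, the work surface at z = 0. Lengths are in m, angles in rad, forces in N, time in s.
With the tool pointing down it reaches from about 0.375 to 0.9 m from the base axis. Payload 3.1 kg.
Tool frame: the origin (TCP) lies on the centre line of the jaws, within the pads' length; the fingertips stand 11 mm ahead of it and the grasp point (between the pads) lies 8 mm behind it (finger_overhang is the z of the fingertips in the tool frame, in m); z points along the fingers, y is the line along which they close (so a half turn about z gives the same grasp; the last joint's range is limited). The gripper opens to 85 mm and grips with 20 to 120 N. Pads are 22 mm wide; open, the fingers measure 114 mm over their backs; the gripper's body (76 mm by 85 mm) begins 54 mm behind the grasp point. The pads swing forward as they close: fully open they stand 13 mm farther back than shut.
Start: joints at [1.054, 0.527, 1.433, -0, 1.181, -0.178], TCP at [0.207, 0.59, 0.242] pointing down, gripper open.
Joint ranges: [-3.08, 3.08], [-0.75, 2.2], [0.22, 2.44], [-1.43, 4.57], [0, 2.65], [-2.85, 2.85]. Speed limits (rad/s): [2.79, 2.79, 3.14, 3.14, 3.14, 3.14].

INTERFACE

Orientations are given as a unit quaternion [x, y, z, w].
In Python, from cell import * gives the robot as it stands.
- The arm moves only by the tool step_arm, never from a script. Its argument "series" is one flat list of numbers, 5 for each row, row after row: the shift along the tool's x, y, z as a fraction of full scale, then the turn about the tool's z as a fraction of full scale, then the opening, from 0 (shut) to 1 (fully open). A call has 1 to 5 rows; each row is the pose to reach, as a shift and turn from the pose commanded when the call began, along the tool's axes at that moment, turning the shorter way round; what a row does not reach only later rows make up. Full scale, the value 1, is 30 cm for a shift and pi rad for a turn. A row lasts 1/12 s, in which the tool goes at most 41.7 mm and 7.16 degrees, less where a joint would pass 70% of its speed; a pose out of reach is approached as far as the arm can. A call with a number of a shift or a turn outside -1 to 1 is refused whole. A call with a gripper value outside its range is refused whole. The fingers move at their own pace and stop on an object; the grip force is fixed at half the most. Time passes only in rows, so rows that repeat a pose let the fingers close. It gives the time, the measured TCP pose, the force, the opening and the grip force at its end, in the units of the state.
- observe(): the state, without advancing time (a new reading comes with each control period).
- grab_frame(name): name is "scene" or "side" or "wrist"; returns a dict with "pixels" (420x560x3 uint8, blue, green, red), "fovy" (degrees; the focal length in pixels is half the picture's height over the tangent of half this angle, whatever the lens; pixels are square), "cx", "cy" (the principal point, pixels), "pose" (4x4, takes a point from camera to world coordinates). Camera axes: x right, y up, looking along -z (the intrinsics and any distortion apply to the point x, -y, -z); pixel columns grow to the right and rows downward; lengths in m; the calibration is good to about 2 mm. A picture is of the moment at which its call begins. There is no depth.
- sign_off(): hands the job in; it is judged then, once.
The state is a dict: "time_s": time; "joint_pos": joint angles; "joint_velocities": joint speeds; "effort": joint torques, N m; "eef_pos": TCP position; "tool_rot": TCP orientation; "force": force on the tool from outside, world axes, zero at the start; "torque": the same for the moment, N m; "gripper_width": opening from 0.0 (shut) to 1.0 (fully open); "grasp_force": force on a finger pad.
Only numpy, scipy, OpenCV 4.12 (cv2) and the standard library are available. Lean on these libraries where they do the work, as an engineer would, in place of code of your own. Each camera call takes 0.05 s, during which the arm holds its last target. There are 200 camera calls.

## Working session

There is one attempt and no reset: what is moved stays moved. The work goes in short steps, Python scripts to look and compute and a tool call to move; the robot and the scene stay as the last step left them, time stands still between calls to the robot, and variables do not carry over. Pictures are saved under pics/ and viewed, at most 14 in all, crops included, and the job is handed in when it is done.

Besides the shell and the picture viewer there is one more tool, called after "Call:" by a JSON object that holds its "fn" and its "kwargs". step_arm: Moves the arm, as the interface text tells. Its arguments: {"type":"object","properties":{"series":{"type":"array"}},"required":["series"]}

```bash
ls; mkdir -p pics; cat > h.py <<'E'
from cell import *
import numpy as np, cv2
def grab(n,save=None):
    f=grab_frame(n); 
    if save: cv2.imwrite('pics/'+save,f['pixels'])
    return f
E
python3 - <<'E'
from h import *
print(observe())
for n in ['scene','side','wrist']:
    f=grab(n,n+'0.png'); print(n,{k:(np.round(v,4).tolist() if k=='pose' else v) for k,v in f.items() if k!='pixels'})
E
```

```text
pics
{'time_s': 0.0, 'joint_pos': array([ 1.05452644e+00,  5.28444313e-01,  1.43389187e+00,  3.05264978e-05,
        1.18139946e+00, -1.78521320e-01]), 'joint_velocities': array([ 8.51159100e-05, -1.12904200e-04, -1.32811470e-03,  3.46464375e-04,
        4.97301808e-04,  4.63932399e-04]), 'effort': array([ 5.61482138e-04, -4.42356634e+01, -1.78028029e+01, -3.34375809e-04,
        8.62095156e-03, -5.51554663e-06]), 'eef_pos': array([0.20673586, 0.58909236, 0.24135034]), 'tool_rot': array([ 1.68078383e-01,  9.85773051e-01, -1.00268027e-03, -3.78061466e-04]), 'force': array([ 0.62867698,  0.39695681, -0.0662095 ]), 'torque': array([ 0.01672162, -0.00918809,  0.01172842]), 'grasp_force': 0.0, 'gripper_width': 1.0001478216334627}
scene {'fovy': 42.934592171505415, 'cx': 283.0637710538333, 'cy': 215.45546956615627, 'pose': [[0.7313, -0.4517, 0.5111, 1.2061], [0.6819, 0.4692, -0.5611, -0.7039], [0.0136, 0.7588, 0.6511, 0.9189], [0.0, 0.0, 0.0, 1.0]]}
side {'fovy': 42.36780198323743, 'cx': 286.4173825372743, 'cy': 213.28152003923822, 'pose': [[-0.9764, 0.1509, -0.1545, 0.3179], [-0.2153, -0.735, 0.643, 0.9467], [-0.0166, 0.6611, 0.7501, 1.1408], [0.0, 0.0, 0.0, 1.0]]}
wrist {'fovy': 70.66761025880962, 'cx': 277.2729378678829, 'cy': 211.05366383339296, 'pose': [[0.3327, -0.9022, -0.2745, 0.1374], [0.943, 0.3176, 0.099, 0.6142], [-0.0021, -0.2918, 0.9565, 0.3735], [0.0, 0.0, 0.0, 1.0]]}
```

View pics/scene0.png

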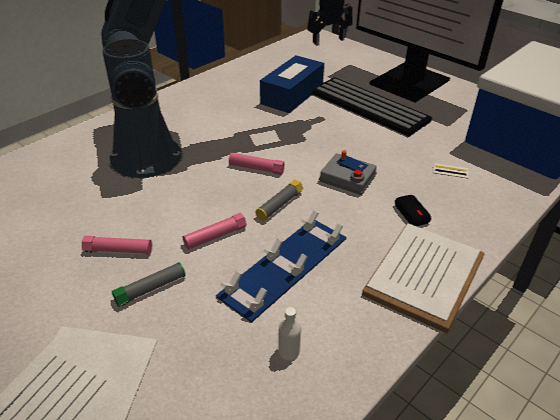

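View pics/side0.png

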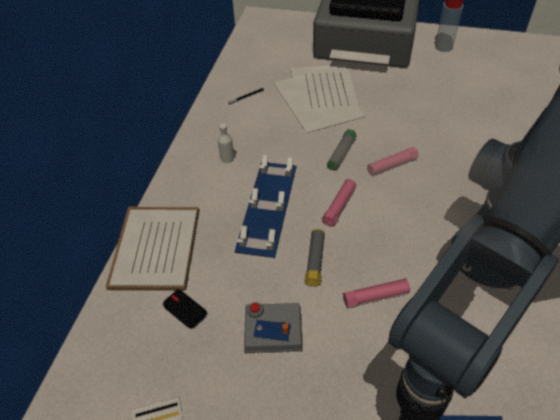

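The scene picture shows a yellow-cap tube (280,200), a green-cap tube (150,283), and three all-pink look-alikes at (257,163), (117,245) and (215,231). The logger is at (350,170), the rack at (283,268), the spray at (289,335) and the mouse at (412,209). The side view agrees: yellow (315,258), green (342,150), rack (266,208), logger (272,327). No grey-bodied tube with a red cap is visible, so tube_red appears to be absent.

```bash
cat >> h.py <<'E'
def ray(f,u,v):
    F=f['pixels'].shape[0]/2/np.tan(np.radians(f['fovy'])/2)
    d=np.array([(u-f['cx'])/F,-(v-f['cy'])/F,-1.]); P=f['pose']
    d=P[:3,:3]@d; return P[:3,3],d/np.linalg.norm(d)
def plane(f,uv,z):
    o,d=ray(f,*uv); return o+d*(z-o[2])/d[2]
def tri(f,a,g,b):
    o1,d1=ray(f,*a); o2,d2=ray(g,*b)
    s=np.linalg.lstsq(np.c_[d1,-d2],o2-o1,rcond=None)[0]
    p,q=o1+s[0]*d1,o2+s[1]*d2
    return (p+q)/2,np.linalg.norm(p-q)
HSV={'yellow':((22,120,60),(34,255,255)),'green':((45,90,30),(85,255,255)),'orange':((6,150,120),(18,255,255)),
 'red':((0,160,90),(4,255,255)),'blue':((105,120,40),(125,255,255)),'red2':((174,170,90),(180,255,255))}
def blobs(f,c,roi=None,amin=15):
    h=cv2.cvtColor(f['pixels'],cv2.COLOR_BGR2HSV); m=cv2.inRange(h,*map(np.array,HSV[c]))
    if roi: k=np.zeros_like(m); x0,y0,x1,y1=roi; k[y0:y1,x0:x1]=1; m*=k
    n,_,st,ce=cv2.connectedComponentsWithStats(m)
    return [(ce[i].round(1).tolist(),st[i].tolist()) for i in range(1,n) if st[i,4]>=amin],m
def pix(f,p):
    F=f['pixels'].shape[0]/2/np.tan(np.radians(f['fovy'])/2); P=f['pose']
    q=P[:3,:3].T@(np.asarray(p)-P[:3,3]); return np.array([f['cx']-F*q[0]/q[2],f['cy']+F*q[1]/q[2]])
E
python3 - <<'E'
from h import *
s=grab('scene');d=grab('side')
for n,f,R in [('scene',s,(100,140,420,320)),('side',d,(200,120,370,360))]:
    for c in ['yellow','green','orange','red','red2']: print(n,c,blobs(f,c,R,6)[0])
    b,m=blobs(f,'blue',R,100); print('blue',b)
a=cv2.resize(s['pixels'][140:320,200:420],None,fx=2.5,fy=2.5,interpolation=cv2.INTER_CUBIC)
b=cv2.resize(d['pixels'][120:360,210:370],None,fx=1.875,fy=1.875,interpolation=cv2.INTER_CUBIC)
im=np.hstack([a[:450,:500],b]);print(im.shape);cv2.imwrite('pics/c1.png',im)
E
```

```text
scene yellow [([296.8, 184.7], [290, 179, 13, 14, 88]), ([260.9, 213.9], [256, 208, 11, 13, 87])]
scene green [([181.4, 267.7], [178, 262, 7, 14, 19]), ([120.0, 295.5], [112, 287, 18, 19, 202])]
scene orange [([343.7, 151.1], [342, 150, 4, 3, 9])]
scene red [([357.8, 171.9], [355, 170, 7, 5, 27]), ([418.1, 211.2], [417, 210, 3, 4, 8])]
scene red2 []
blue [([352.8, 163.3], [337, 156, 31, 15, 196]), ([283.7, 267.5], [238, 227, 108, 93, 2821]), ([235.5, 304.7], [222, 294, 27, 21, 211])]
side yellow [([312.5, 277.7], [305, 270, 16, 16, 207])]
side green [([350.2, 132.2], [346, 130, 9, 6, 26]), ([330.8, 166.6], [328, 165, 6, 4, 9])]
side orange [([284.8, 325.8], [283, 324, 5, 5, 19])]
side red [([254.6, 307.4], [251, 304, 8, 8, 54])]
side red2 []
blue [([266.3, 211.2], [236, 167, 59, 90, 1872]), ([270.5, 330.5], [254, 321, 34, 19, 404])]
(450, 800, 3)
```

View pics/c1.png

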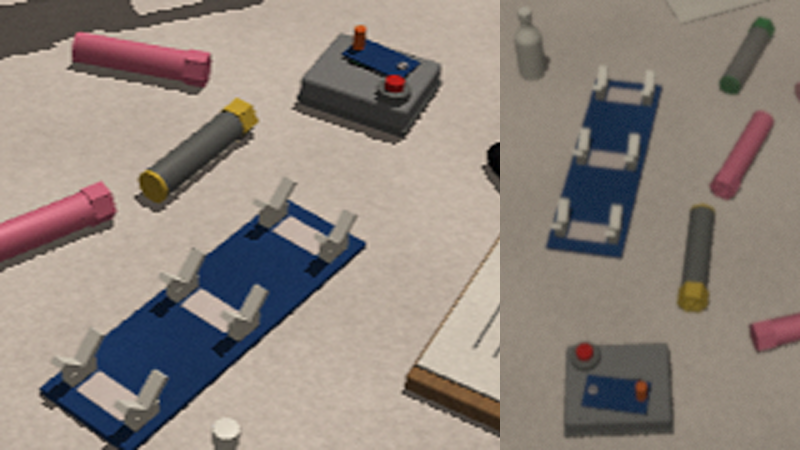

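The crop confirms the choices: a grey body with a yellow cap (hex cap at about scene (297,185)) and a green one. The pink ones are pink all over. The cover knob is near scene (344,151) / side (285,326), and the red button is near scene (358,172) / side (255,307). The white stripe shows on neither tube, so both codes face downwards.

```bash
python3 - <<'E'
from h import *
np.set_printoptions(precision=4,suppress=True)
s=grab('scene');d=grab('side')
print('knob',tri(s,(343.7,151.1),d,(284.8,325.8)))
print('stop',tri(s,(357.8,171.9),d,(254.6,307.4)))
print('ycap',tri(s,(296.8,184.7),d,(312.5,277.7)))
def bod(f,roi): # dark grey body: low value, low sat
    h=cv2.cvtColor(f['pixels'],cv2.COLOR_BGR2HSV); m=cv2.inRange(h,(0,0,35),(180,75,105)); k=np.zeros_like(m);x0,y0,x1,y1=roi;k[y0:y1,x0:x1]=1
    c=max(cv2.findContours(m*k,cv2.RETR_EXTERNAL,cv2.CHAIN_APPROX_NONE)[0],key=cv2.contourArea)
    return cv2.minAreaRect(c)
for n,a,b in [('y',(250,170,310,222),(300,225,330,290)),('g',(105,255,195,310),(322,122,362,174))]:
    A,B=bod(s,a),bod(d,b);print(n,A,B,tri(s,A[0],d,B[0]))
print('g caps scene',plane(s,(181.4,267.7),.018),plane(s,(120,295.5),.018),'side',plane(d,(350.2,132.2),.018),plane(d,(330.8,166.6),.018))
print('y ends scene',plane(s,(296.8,184.7),.018),plane(s,(260.9,213.9),.018))
for n,f in [('scene',s),('side',d)]:
    h=cv2.cvtColor(f['pixels'],cv2.COLOR_BGR2HSV)
    R=(215,215,350,320) if n=='scene' else (232,150,300,260)
    _,m=blobs(f,'blue',R,50)
    c=np.vstack([x for x in cv2.findContours(m,cv2.RETR_EXTERNAL,cv2.CHAIN_APPROX_NONE)[0] if len(x)>10])
    P=np.array([plane(f,q[0],.008)[:2] for q in c]).astype(np.float32)
    r=cv2.minAreaRect(P);print(n,'rack',r)
E
```

```text
knob (array([0.4706, 0.3551, 0.0685]), np.float64(0.0007780747351320351))
stop (array([0.5514, 0.3161, 0.0565]), np.float64(0.00112594539138281))
ycap (array([0.4405, 0.1871, 0.0252]), np.float64(0.0051099766517668605))
y ((278.3115539550781, 202.25772094726562), (16.225574493408203, 45.607017517089844), 52.12501525878906) ((315.5296936035156, 251.20297241210938), (14.42803955078125, 42.48808670043945), 5.710593223571777) (array([0.4499, 0.1011, 0.0193]), np.float64(0.008052622473504118))
g ((146.25245666503906, 286.9752502441406), (19.89749526977539, 79.14630126953125), 64.74684143066406) ((341.3033752441406, 149.8843231201172), (12.878312110900879, 45.42900466918945), 30.465543746948242) (array([ 0.44  , -0.3143,  0.0091]), np.float64(0.002378760218367656))
g caps scene [ 0.456  -0.2269  0.018 ] [ 0.4251 -0.3729  0.018 ] side [ 0.4248 -0.3913  0.018 ] [ 0.4594 -0.2237  0.018 ]
y ends scene [0.437  0.1949 0.018 ] [0.4533 0.0371 0.018 ]
scene rack ((0.6155892610549927, -0.046532198786735535), (0.1089465469121933, 0.34838390350341797), 2.4624266624450684)
side rack ((0.6106935143470764, -0.040820181369781494), (0.10363514721393585, 0.3431195318698883), 2.341390371322632)
```

```bash
cat >> h.py <<'E'
def plan(*tg):
    """tg: (x,y,z,psi_deg of tool y); prints shift/turn fractions from the present pose"""
    o=observe(); q=o['tool_rot']; phi=np.arctan2(q[1],q[0])
    X=np.array([np.cos(2*phi),np.sin(2*phi)]); Y=np.array([np.sin(2*phi),-np.cos(2*phi)])
    psi=np.degrees(np.arctan2(Y[1],Y[0])); p=o['eef_pos']
    print('t',round(o['time_s'],2),'at',p.round(4),'psi',psi.round(1),'j6',o['joint_pos'][5].round(2),'F',o['force'].round(1),'w',round(o['gripper_width'],3),'gf',round(o['grasp_force'],1))
    for x,y,z,ps in tg:
        d=np.array([x,y])-p[:2]; t=((psi-ps+90)%180)-90
        print((np.array([d@X,d@Y,p[2]-z])/.3).round(3),'turn',round(t/180,3))
E
python3 -c "
from h import *
plan((.47,.355,.25,54))"
```

```text
t 0.35 at [0.207  0.5896 0.2421] psi 70.6 j6 -0.18 F [0.5 0.4 0.1] w 1.001 gf 0.0
[-1.086 -0.447 -0.026] turn 0.092
```

Call:
{"fn": "step_arm", "kwargs": {"series": [-0.5,-0.22,-0.02,0.046,0.4,-0.5,-0.22,-0.02,0.046,0.4,-0.5,-0.22,-0.02,0.046,0.4,-0.5,-0.22,-0.02,0.046,0.4,-0.5,-0.22,-0.02,0.046,0.4]}}

```text
time_s: 0.77
eef_pos: [0.332, 0.4737, 0.2487]
tool_rot: [0.242, 0.97, -0.001, 0.002]
force: [-0.5, -0.3, 0.6]
gripper_width: 0.401
grasp_force: 0.0
```

```bash
python3 -c "
from h import *
plan((.47,.355,.25,54))"
```

```text
t 0.77 at [0.332  0.4737 0.2487] psi 62.0 j6 -0.31 F [-0.5 -0.3  0.6] w 0.401 gf 0.0
[-0.592 -0.133 -0.004] turn 0.045
```

Call:
{"fn": "step_arm", "kwargs": {"series": [-0.59,-0.13,0,0.045,0.4,-0.59,-0.13,0,0.045,0.4,-0.59,-0.13,0,0.045,0.4,-0.59,-0.13,0,0.045,0.4,-0.59,-0.13,0,0.045,0.4]}}

```text
time_s: 1.18
eef_pos: [0.4698, 0.3581, 0.2485]
tool_rot: [0.309, 0.951, 0.0, 0.002]
force: [1.1, -0.2, 0.2]
gripper_width: 0.398
grasp_force: 0.0
```

```bash
python3 -c "
from h import *
plan((.47,.355,.25,54))
f=grab('wrist','w1.png')
for c in ['orange','red','blue']: print(c,blobs(f,c,None,60)[0])
for p in [(.4706,.3551,.07),(.5514,.3161,.0565)]: print(pix(f,p))"
```

```text
t 1.18 at [0.4698 0.3581 0.2485] psi 54.0 j6 -0.48 F [ 1.1 -0.2  0.2] w 0.398 gf 0.0
[-0.007 -0.008 -0.005] turn 0.0
orange [([274.9, 194.6], [270, 190, 11, 11, 98])]
red [([287.7, 264.3], [280, 257, 16, 15, 179])]
blue [([137.1, 353.5], [129, 344, 17, 20, 115]), ([167.7, 384.1], [146, 356, 39, 51, 735]), ([548.9, 386.8], [528, 370, 32, 35, 421])]
[274.84974615 194.09606181]
[288.3278847 262.407796 ]
```

View pics/w1.png

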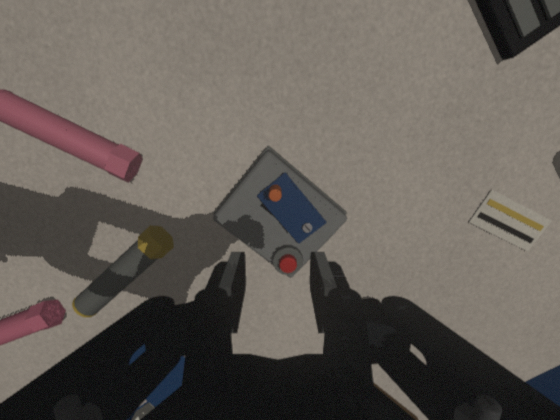

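The wrist picture matches: knob (275,195), pivot screw (308,229), button (288,264), all within 2 px of the two-view positions.

```bash
python3 -c "
from h import *
f=grab('wrist')
k=plane(f,(274.9,194.6),.07);p=plane(f,(308,229),.044);b=plane(f,(287.7,264.3),.0565)
print(k,p,b,np.linalg.norm((k-p)[:2]),np.degrees(np.arctan2(*(p-k)[[1,0]])),np.linalg.norm((b-p)[:2]))
plan((.4706,.3551,.062,54))"
```

```text
[0.47167223 0.35445646 0.07      ] [0.53499891 0.35751902 0.044     ] [0.55353772 0.31355521 0.0565    ] 0.06340069696010453 2.7687398757425346 0.04771271872247799
t 1.28 at [0.468  0.3594 0.2483] psi 54.0 j6 -0.48 F [ 0.2  0.5 -0.5] w 0.397 gf 0.0
[-0.015 -0.006  0.621] turn -0.0
```

Call:
{"fn": "step_arm", "kwargs": {"series": [-0.015,-0.006,0.3,0,0.4,-0.015,-0.006,0.5,0,0.4,-0.015,-0.006,0.62,0,0.4,-0.015,-0.006,0.62,0,0.4,-0.015,-0.006,0.62,0,0.4]}}

```text
time_s: 1.7
eef_pos: [0.4638, 0.3567, 0.0577]
tool_rot: [0.306, 0.952, -0.003, -0.003]
force: [-0.5, -0.5, -0.1]
gripper_width: 0.403
grasp_force: 0.0
```

```bash
python3 -c "
from h import *
K=np.array([.471,.355]);P=np.array([.532,.361])
def at(a,r=.06): # clockwise by a from K
    v=(K-P)/np.linalg.norm(K-P)*r; c,s=np.cos(-a),np.sin(-a); return P+np.array([c*v[0]-s*v[1],s*v[0]+c*v[1]])
plan(*[(*at(a),.062,54) for a in (.3,.6,.9,1.2,1.5,1.7)])
f=grab('wrist','w2.png')"
```

```text
t 1.7 at [0.4638 0.3567 0.0577] psi 54.3 j6 -0.48 F [-0.5 -0.5 -0.1] w 0.403 gf 0.0
[ 0.006  0.062 -0.014] turn 0.002
[ 0.022  0.12  -0.014] turn 0.002
[ 0.02   0.18  -0.014] turn 0.002
[ 0.001  0.236 -0.014] turn 0.002
[-0.034  0.285 -0.014] turn 0.002
[-0.065  0.31  -0.014] turn 0.002
```

View pics/w2.png

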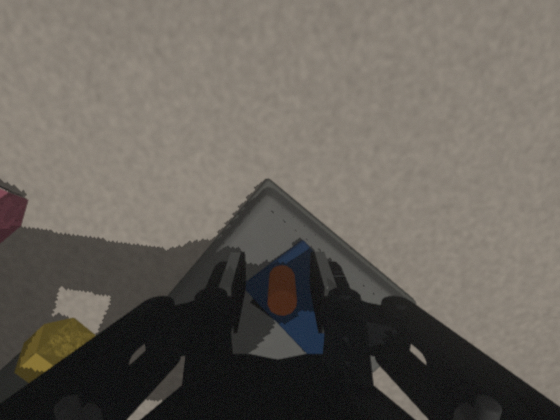

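The knob at (282,290) stands between the two open fingers. Next I sweep it round the pivot.

Call:
{"fn": "step_arm", "kwargs": {"series": [0.006,0.06,-0.01,0,0.4,0.02,0.12,-0.01,0,0.4,0.02,0.18,-0.01,0,0.4,0,0.235,-0.01,0,0.4,-0.034,0.285,-0.01,0,0.4]}}

```text
time_s: 2.17
eef_pos: [0.5231, 0.4227, 0.066]
tool_rot: [0.305, 0.952, -0.001, -0.002]
force: [-2.2, -1.1, -0.7]
gripper_width: 0.401
grasp_force: 1.0
```

Call:
{"fn": "step_arm", "kwargs": {"series": [-0.03,0.025,0,0,0.4,-0.04,0.035,0,0,0.4,-0.04,0.035,0,0,0.4]}}

```text
time_s: 2.42
eef_pos: [0.5412, 0.4227, 0.0659]
tool_rot: [0.306, 0.952, -0.0, -0.0]
force: [-0.6, -0.4, 1.0]
gripper_width: 0.398
grasp_force: 0.6
```

Call:
{"fn": "step_arm", "kwargs": {"series": [0,0,-0.15,0,0.4,0,0,-0.3,0,0.4,0,0,-0.45,0,0.4,0.2,0,-0.6,0,0.4,0.2,0,-0.6,0,0.4]}}

```text
time_s: 2.83
eef_pos: [0.4941, 0.4575, 0.2491]
tool_rot: [0.308, 0.951, 0.002, 0.002]
force: [-0.0, 0.9, 0.3]
gripper_width: 0.404
grasp_force: 0.0
```

```bash
python3 -c "
from h import *
plan()
f=grab('wrist','w3.png');s=grab('side')
for c in ['orange','red','blue']: print(c,blobs(f,c,None,60)[0])
k=blobs(s,'orange',(200,270,370,380),5)[0];print(k)
a=blobs(f,'orange')[0][0][0]; print(plane(f,a,.07),tri(f,a,s,k[0][0]))"
```

```text
t 2.83 at [0.4941 0.4575 0.2491] psi 54.1 j6 -0.36 F [-0.   0.9  0.3] w 0.404 gf 0.0
orange []
red []
blue [([554.1, 167.9], [544, 148, 16, 47, 236]), ([135.6, 354.8], [131, 349, 11, 12, 64]), ([545.5, 379.7], [516, 354, 44, 52, 879]), ([164.9, 381.4], [159, 376, 13, 13, 80])]
[([251.3, 348.1], [250, 346, 4, 5, 15])]
[0.5319569  0.42240762 0.07      ] (array([0.53027242, 0.42339837, 0.07107084]), np.float64(0.0028411876619451994))
```

View pics/w3.png

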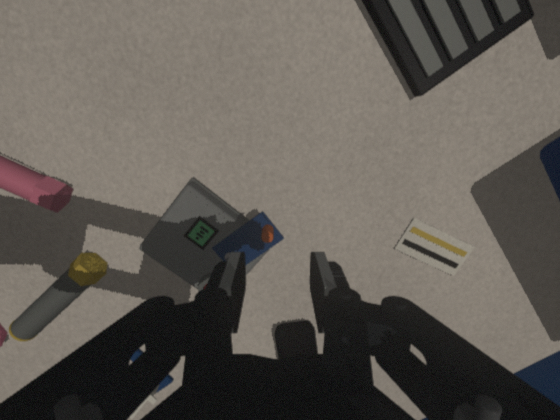

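The cover is swung to about 1.65 rad and the green display at (200,232) is clear. Next is the yellow tube: hex cap at (90,268), tail at (25,328).

```bash
python3 -c "
from h import *
plan((.47,.285,.25,30),(.445,.115,.25,5.8))"
```

```text
t 2.93 at [0.4917 0.4616 0.2526] psi 54.5 j6 -0.36 F [0.1 0.  1. ] w 0.398 gf 0.0
[-0.283 -0.521  0.009] turn 0.136
[-0.544 -1.031  0.009] turn 0.271
```

Call:
{"fn": "step_arm", "kwargs": {"series": [-0.272,-0.515,0.005,0,0.8,-0.272,-0.515,0.005,0,0.8,-0.272,-0.515,0.005,0,0.8,-0.272,-0.515,0.005,0,0.8,-0.272,-0.515,0.005,0,0.8]}}

```text
time_s: 3.35
eef_pos: [0.4666, 0.2786, 0.243]
tool_rot: [0.308, 0.951, -0.002, -0.001]
force: [-0.2, 0.3, 0.2]
gripper_width: 0.8
grasp_force: 0.0
```

Call:
{"fn": "step_arm", "kwargs": {"series": [-0.272,-0.515,0.005,0.03,0.8,-0.272,-0.515,0.005,0.06,0.8,-0.272,-0.515,0.005,0.1,0.8,-0.272,-0.515,0.005,0.13,0.8,-0.272,-0.515,0.005,0.135,0.8]}}

```text
time_s: 3.77
eef_pos: [0.4441, 0.1066, 0.242]
tool_rot: [0.503, 0.864, -0.001, 0.0]
force: [-0.2, 0.6, 1.1]
gripper_width: 0.805
grasp_force: 0.0
```

Call:
{"fn": "step_arm", "kwargs": {"series": [0,0,0,0.04,0.8,0,0,0,0.08,0.8,0,0,0,0.12,0.8,0,0,0,0.136,0.8,0,0,0,0.136,0.8]}}

```text
time_s: 4.18
eef_pos: [0.4456, 0.1113, 0.2422]
tool_rot: [0.673, 0.74, 0.0, 0.0]
force: [0.3, 0.7, 0.6]
gripper_width: 0.8
grasp_force: 0.0
```

```bash
python3 -c "
from h import *
f=grab('wrist','w4.png')
plan((.445,.115,.25,5.8))
print(blobs(f,'yellow',None,60)[0])"
```

```text
t 4.23 at [0.4455 0.1113 0.2422] psi 5.6 j6 -0.1 F [ 0.4  0.3 -0.6] w 0.8 gf 0.0
[ 0.012 -0.001 -0.026] turn -0.001
[([277.8, 124.3], [261, 114, 35, 22, 686])]
```

View pics/w4.png

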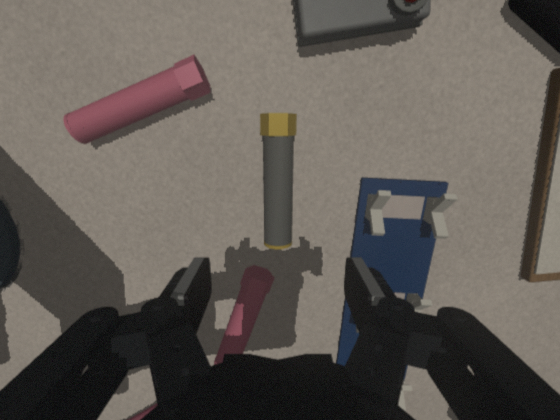

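The wrist view has the yellow tube upright in the picture, cap end (278,114), tail (278,249), with no stripe on the visible side. The place-2 end of the rack is at (405,210), and a pink look-alike is at (245,315).

```bash
cat >> h.py <<'E'
def tube(f,cap,roi,zax):
    """mask of tube (cap colour + dark grey) -> centre, axis angle on plane zax"""
    x0,y0,x1,y1=roi; h=cv2.cvtColor(f['pixels'],cv2.COLOR_BGR2HSV)
    m=cv2.inRange(h,*map(np.array,HSV[cap]))|cv2.inRange(h,(0,0,35),(180,75,105))
    k=np.zeros_like(m);k[y0:y1,x0:x1]=1;m=cv2.morphologyEx(m*k,cv2.MORPH_OPEN,np.ones((5,5)))
    c=max(cv2.findContours(m,cv2.RETR_EXTERNAL,cv2.CHAIN_APPROX_NONE)[0],key=cv2.contourArea)
    P=np.array([plane(f,q[0],zax)[:2] for q in c]).astype(np.float32); return cv2.minAreaRect(P)
E
python3 -c "
from h import *
f=grab('wrist')
print(tube(f,'yellow',(250,105,305,255),.02))
a,b=plane(f,(278,116),.018),plane(f,(278,247),.018);print(a,b,np.linalg.norm(a-b),(a+b)/2,np.degrees(np.arctan2(*(a-b)[[1,0]])))
s=grab('side');B=blobs(s,'yellow',(290,230,340,300),20)[0];print(B,tri(f,blobs(f,'yellow',(250,105,305,200),60)[0][0][0],s,B[0][0]))
E=np.array([pix(f,p) for p in [(.607,.096,.05),(.613,-.044,.05)]]);print(E)
plan((.445,.115,.03,5.8))
"
```

```text
((0.4472326636314392, 0.1103292852640152), (0.03730076178908348, 0.16557416319847107), 5.522791385650635)
[0.43946573 0.19060475 0.018     ] [0.45525918 0.02846049 0.018     ] 0.16291160851778877 [0.44736245 0.10953262 0.018     ] 95.56327199926194
[([312.6, 277.8], [305, 270, 16, 16, 206])] (array([0.43974578, 0.18141983, 0.01862781]), np.float64(0.001914008352063148))
[[414.98276266 216.21224688]
 [394.42377271 319.48559047]]
t 4.33 at [0.4455 0.1112 0.2422] psi 5.6 j6 -0.1 F [-0.1  0.3  0.1] w 0.804 gf 0.0
[ 0.013 -0.     0.707] turn -0.001
```

Call:
{"fn": "step_arm", "kwargs": {"series": [-0.005,0.005,0.14,0,0.8,-0.005,0.005,0.28,0,0.8,-0.005,0.005,0.42,0,0.8,-0.005,0.005,0.55,0,0.8,-0.005,0.005,0.65,0,0.8]}}

```text
time_s: 4.75
eef_pos: [0.4464, 0.1097, 0.0448]
tool_rot: [0.672, 0.741, -0.0, -0.001]
force: [0.2, -0.1, -0.3]
gripper_width: 0.798
grasp_force: 0.0
```

Call:
{"fn": "step_arm", "kwargs": {"series": [0,0,0.05,0,0.8,0,0,0.09,0,0.8,0,0,0.1,0,0.8,0,0,0.1,0,0.8]}}

```text
time_s: 5.08
eef_pos: [0.4469, 0.1096, 0.0164]
tool_rot: [0.672, 0.74, -0.001, -0.001]
force: [-0.6, 0.4, -0.3]
gripper_width: 0.799
grasp_force: 0.0
```

```bash
python3 -c "
from h import *
plan((.4472,.110,.016,5.5))"
```

```text
t 5.08 at [0.4469 0.1096 0.0164] psi 5.5 j6 -0.1 F [-0.6  0.4 -0.3] w 0.799 gf 0.0
[0.001 0.001 0.001] turn 0.0
```

Call:
{"fn": "step_arm", "kwargs": {"series": [0,0,0,0,0.2,0,0,0,0,0.2,0,0,0,0,0.2,0,0,0,0,0.2,0,0,0,0,0.2]}}

```text
time_s: 5.5
eef_pos: [0.4477, 0.1096, 0.0186]
tool_rot: [0.672, 0.74, 0.001, 0.001]
force: [-0.4, 0.2, 6.6]
gripper_width: 0.397
grasp_force: 59.5
```

Call:
{"fn": "step_arm", "kwargs": {"series": [0,0,-0.1,0,0.2,0,0,-0.2,0,0.2,0,0,-0.3,0,0.2,0,0,-0.4,0,0.2,0,0,-0.4,0,0.2]}}

```text
time_s: 5.92
eef_pos: [0.4502, 0.1096, 0.1422]
tool_rot: [0.672, 0.74, 0.004, 0.004]
force: [0.6, -0.8, -1.1]
gripper_width: 0.401
grasp_force: 60.4
```

```bash
python3 -c "
from h import *
plan((.607,.096,.14,92.4))
f=grab('wrist','w5.png')"
```

```text
t 5.92 at [0.4502 0.1096 0.1422] psi 5.5 j6 -0.1 F [ 0.6 -0.8 -1.1] w 0.401 gf 60.4
[-0.095  0.516  0.007] turn -0.483
```

Call:
{"fn": "step_arm", "kwargs": {"series": [-0.095,0.51,-0.1,-0.04,0.2,-0.095,0.51,-0.1,-0.08,0.2,-0.095,0.51,-0.1,-0.12,0.2,-0.095,0.51,-0.1,-0.16,0.2,-0.095,0.51,-0.1,-0.2,0.2]}}

```text
time_s: 6.38
eef_pos: [0.6109, 0.0943, 0.1682]
tool_rot: [0.41, 0.912, 0.002, 0.006]
force: [1.5, -0.4, -0.6]
gripper_width: 0.4
grasp_force: 60.4
```

Call:
{"fn": "step_arm", "kwargs": {"series": [0,0,0,-0.04,0.2,0,0,0,-0.08,0.2,0,0,0,-0.12,0.2,0,0,0,-0.16,0.2,0,0,0,-0.19,0.2]}}

```text
time_s: 6.8
eef_pos: [0.6009, 0.0957, 0.1653]
tool_rot: [0.123, 0.992, -0.0, -0.002]
force: [-0.3, 0.2, -1.4]
gripper_width: 0.4
grasp_force: 60.3
```

Call:
{"fn": "step_arm", "kwargs": {"series": [0,0,0,-0.04,0.2,0,0,0,-0.08,0.2,0,0,0,-0.093,0.2,0,0,0,-0.093,0.2]}}

```text
time_s: 7.13
eef_pos: [0.601, 0.0957, 0.1655]
tool_rot: [-0.02, 1.0, 0.0, -0.002]
force: [-1.2, 0.0, -1.2]
gripper_width: 0.4
grasp_force: 60.3
```

```bash
python3 -c "
from h import *
f=grab('wrist','w6.png')
plan((.607,.096,.053,92.4))
print(pix(f,(.607,.096,.05)),[pix(f,(.613+s*.038,-.044+s*.0016,.024)).round() for s in (-1,1)])"
```

```text
t 7.18 at [0.6011 0.0957 0.1657] psi 92.2 j6 -1.63 F [-0.3  0.8 -1.4] w 0.398 gf 60.3
[-0.02   0.     0.376] turn -0.001
[277.4017662  216.04178023] [array([126., 169.]), array([137., 245.])]
```

View pics/w6.png

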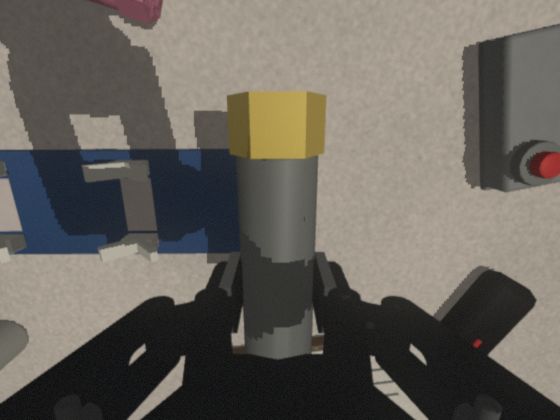

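The held yellow tube hides the near place. The middle place's notches show at (117,168) and (130,248), and the plate edges at rows 150 and 253. Next I check the rack pose with these.

```bash
python3 -c "
from h import *
f=grab('wrist')
a,b=plane(f,(200,150),.008),plane(f,(200,253),.008);print(a,b,(a+b)/2)
for q in [(83,172),(150,169),(99,252),(158,247),(0,175),(0,252)]: print(q,plane(f,q,.047).round(4))
im=cv2.resize(f['pixels'][130:290,0:260],None,fx=3,fy=3,interpolation=cv2.INTER_CUBIC);cv2.imwrite('pics/c2.png',im)"
```

```text
[0.55670907 0.01960256 0.008     ] [0.66514572 0.01538483 0.008     ] [0.6109274  0.01749369 0.008     ]
(83, 172) [ 0.5749 -0.0708  0.047 ]
(150, 169) [ 0.5703 -0.0136  0.047 ]
(99, 252) [ 0.6491 -0.0674  0.047 ]
(158, 247) [ 0.6421 -0.0125  0.047 ]
(0, 175) [ 0.5801 -0.142   0.047 ]
(0, 252) [ 0.6524 -0.1588  0.047 ]
```

View pics/c2.png

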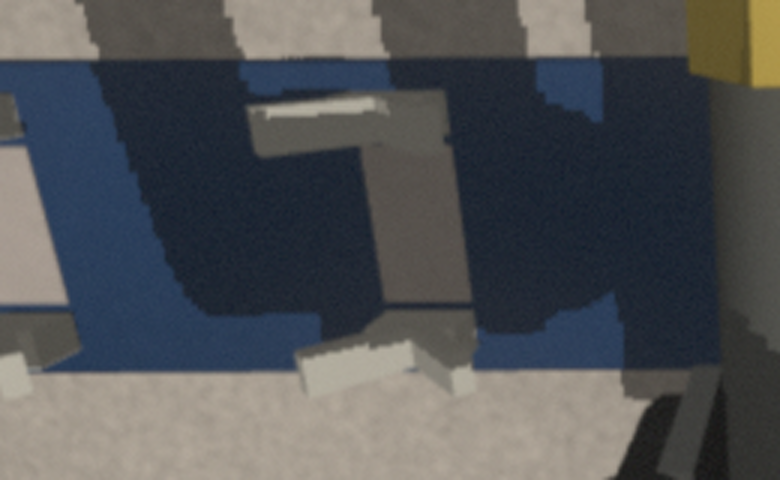

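Call:
{"fn": "step_arm", "kwargs": {"series": [-0.021,0.008,0.12,0,0.2,-0.021,0.008,0.24,0,0.2,-0.021,0.008,0.32,0,0.2,-0.021,0.008,0.35,0,0.2,-0.021,0.008,0.36,0,0.2]}}

```text
time_s: 7.65
eef_pos: [0.6065, 0.0983, 0.0567]
tool_rot: [-0.019, 1.0, 0.0, -0.003]
force: [0.6, -0.1, -1.6]
gripper_width: 0.396
grasp_force: 60.4
```

```bash
python3 -c "
from h import *
plan((.6075,.098,.0515,92.4))"
```

```text
t 7.65 at [0.6065 0.0983 0.0567] psi 92.2 j6 -1.63 F [ 0.6 -0.1 -1.6] w 0.396 gf 60.4
[-0.003 -0.001  0.017] turn -0.001
```

Lower until contact, release, and lift clear.

Call:
{"fn": "step_arm", "kwargs": {"series": [-0.003,0,0.01,0,0.2,-0.003,0,0.017,0,0.2,-0.003,0,0.02,0,0.2,-0.003,0,0.02,0,0.2]}}

```text
time_s: 7.98
eef_pos: [0.6101, 0.0984, 0.0546]
tool_rot: [-0.019, 1.0, -0.0, 0.001]
force: [0.1, 0.6, -1.6]
gripper_width: 0.398
grasp_force: 60.4
```

Call:
{"fn": "step_arm", "kwargs": {"series": [0,0,0,0,0.6,0,0,0,0,0.6,0,0,0,0,0.6,0,0,0,0,0.6]}}

```text
time_s: 8.32
eef_pos: [0.6095, 0.0984, 0.0539]
tool_rot: [-0.02, 1.0, -0.0, 0.001]
force: [0.1, -0.2, -0.4]
gripper_width: 0.597
grasp_force: 0.0
```

Call:
{"fn": "step_arm", "kwargs": {"series": [0,0,-0.1,0,0.6,0,0,-0.2,0,0.6,0,0,-0.3,0,0.6,0,0,-0.4,0,0,0,0,-0.4,0,0]}}

```text
time_s: 8.73
eef_pos: [0.6133, 0.0985, 0.18]
tool_rot: [-0.02, 1.0, -0.0, 0.006]
force: [0.2, -0.7, 0.5]
gripper_width: 0.33
grasp_force: 0.0
```

```bash
python3 -c "
from h import *
f=grab('wrist','w7.png')
plan()
print(pix(f,(.6075,.098,.05)))"
```

```text
t 8.78 at [0.6118 0.0984 0.1773] psi 92.2 j6 -1.63 F [-0.7  0.7 -0.1] w 0.238 gf 0.0
[277.15872448 196.59441613]
```

View pics/w7.png

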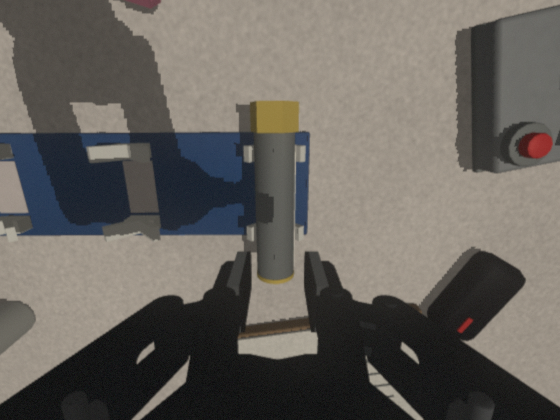

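The tube lies in both notches of the near place, with the notch tips showing symmetrically at (248,153), (300,153), (252,232) and (300,232). Now I try rolling it with a shut-finger stroke across its top.

```bash
python3 -c "
from h import *
f=grab('wrist')
print(plane(f,(275,101),.06),plane(f,(275,281),.05), [plane(f,q,.047).round(4) for q in [(248,153),(300,153),(252,232),(300,232)]])
plan((.608,.087,.086,92.4))"
```

```text
[0.5244608  0.09321661 0.06      ] [0.69096691 0.09904052 0.05      ] [array([0.5672, 0.0711, 0.047 ]), array([0.5655, 0.1164, 0.047 ]), array([0.641 , 0.0754, 0.047 ]), array([0.6393, 0.1209, 0.047 ])]
t 8.83 at [0.61   0.0984 0.175 ] psi 92.2 j6 -1.63 F [-0.5 -0.6  0.1] w 0.149 gf 0.0
[ 0.008 -0.038  0.297] turn -0.001
```

Call:
{"fn": "step_arm", "kwargs": {"series": [0.008,-0.035,0.1,0,0,0.008,-0.035,0.2,0,0,0.008,-0.035,0.28,0,0,0.008,-0.035,0.29,0,0,0.008,-0.035,0.29,0,0]}}

```text
time_s: 9.25
eef_pos: [0.6048, 0.0878, 0.0833]
tool_rot: [-0.019, 1.0, 0.0, -0.004]
force: [0.6, 0.3, -0.2]
gripper_width: 0.001
grasp_force: 0.0
```

Call:
{"fn": "step_arm", "kwargs": {"series": [0,0,0.007,0,0,0,0,0.013,0,0,0,0,0.02,0,0,0,0,0.02,0,0]}}

```text
time_s: 9.58
eef_pos: [0.6077, 0.0879, 0.0811]
tool_rot: [-0.02, 1.0, -0.0, 0.001]
force: [-0.1, -0.4, 0.3]
gripper_width: -0.003
grasp_force: 0.0
```

Call:
{"fn": "step_arm", "kwargs": {"series": [0,0,0.007,0,0,0,0,0.01,0,0,0,0,0.01,0,0]}}

```text
time_s: 9.83
eef_pos: [0.608, 0.0878, 0.0788]
tool_rot: [-0.02, 1.0, -0.0, 0.001]
force: [-0.9, 0.4, 4.9]
gripper_width: 0.002
grasp_force: 2.8
```

Call:
{"fn": "step_arm", "kwargs": {"series": [0,0.02,0.004,0,0,0,0.04,0.004,0,0,0,0.055,0.004,0,0,0,0.07,0.004,0,0,0,0.07,0.004,0,0]}}

```text
time_s: 10.25
eef_pos: [0.6081, 0.1032, 0.0841]
tool_rot: [-0.022, 1.0, -0.005, 0.002]
force: [-10.9, -17.8, 41.1]
gripper_width: 0.002
grasp_force: 19.9
```

```bash
python3 -c "
from h import *
plan()
for n,R in [('scene',(270,190,360,270)),('side',(220,200,300,270))]:
    f=grab(n,n+'1.png'); x0,y0,x1,y1=R
    h=cv2.cvtColor(f['pixels'],cv2.COLOR_BGR2HSV)
    print(n,blobs(f,'yellow',R,5)[0], pix(f,(.605,.097,.068)).round())
"
```

```text
t 10.25 at [0.6081 0.1032 0.0841] psi 92.5 j6 -1.61 F [-10.9 -17.8  41.1] w 0.002 gf 19.9
scene [([299.7, 205.1], [294, 198, 15, 18, 131]), ([348.5, 232.0], [344, 226, 10, 14, 78])] [322. 215.]
side [([225.2, 230.0], [225, 225, 2, 11, 11]), ([281.0, 237.1], [276, 230, 11, 15, 149])] [256. 229.]
```

Call:
{"fn": "step_arm", "kwargs": {"series": [0,0,-0.03,0,0,0,0,-0.1,0,0,0,0,-0.2,0,0,0,0,-0.3,0,0,0,0,-0.3,0,0]}}

```text
time_s: 10.77
eef_pos: [0.6105, 0.1088, 0.1726]
tool_rot: [-0.02, 1.0, -0.0, 0.006]
force: [0.1, 0.3, 0.2]
gripper_width: -0.003
grasp_force: 0.0
```

```bash
python3 -c "
from h import *
f=grab('wrist','w8.png')
plan()
g=cv2.resize(f['pixels'][80:300,180:380],None,fx=2,fy=2,interpolation=cv2.INTER_CUBIC)
s=grab('scene');s=cv2.resize(s['pixels'][180:270,270:370],None,fx=3.6,fy=3.6,interpolation=cv2.INTER_CUBIC)
im=np.zeros((440,760,3),np.uint8);im[:,:400]=g;im[:324,400:]=s;cv2.imwrite('pics/c3.png',im)"
```

```text
t 10.82 at [0.609  0.1088 0.1702] psi 92.2 j6 -1.61 F [-0.1 -0.3 -0.7] w -0.001 gf 0.0
```

View pics/c3.png

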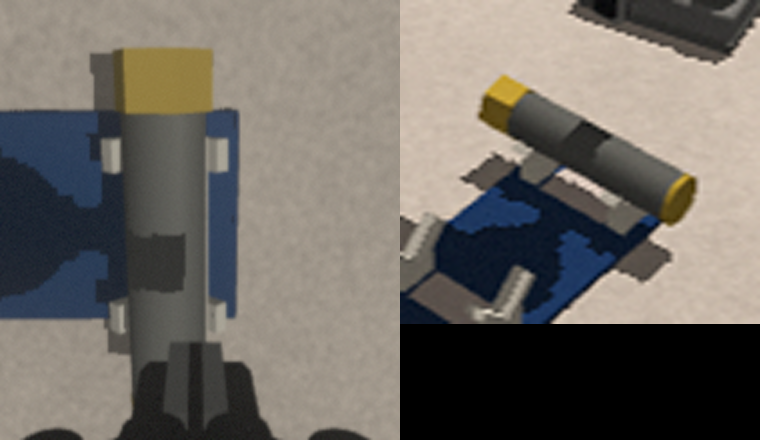

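The tube still lies in the V. The stroke made it climb the wall (lateral/normal ratio ≈ 0.43) instead of spinning, so notch friction is too high for this. I'll roll on the desk instead, where the hex cap gives exact 60° steps. Fetch the yellow tube back.

```bash
python3 -c "
from h import *
f=grab('wrist')
T=tube(f,'yellow',(225,95,300,240),.05);print(T)
plan((.607,.097,.052,92.4))"
```

```text
((0.582146167755127, 0.0931391790509224), (0.11185060441493988, 0.04025154188275337), 0.927162230014801)
t 10.92 at [0.6062 0.1088 0.1665] psi 92.2 j6 -1.61 F [ 0.6 -1.  -0.3] w -0.002 gf 0.0
[-0.001 -0.04   0.382] turn -0.001
```

Call:
{"fn": "step_arm", "kwargs": {"series": [0,-0.043,-0.05,0,0.8,0,-0.043,-0.05,0,0.8,0,-0.043,0.05,0,0.8,0,-0.043,0.15,0,0.8,0,-0.043,0.25,0,0.8]}}

```text
time_s: 11.33
eef_pos: [0.6065, 0.0961, 0.0893]
tool_rot: [-0.019, 1.0, 0.0, -0.0]
force: [-0.3, -0.4, -0.4]
gripper_width: 0.711
grasp_force: 0.0
```

Call:
{"fn": "step_arm", "kwargs": {"series": [0,0,0.08,0,0.8,0,0,0.125,0,0.8,0,0,0.132,0,0.8,0,0,0.132,0,0.8]}}

```text
time_s: 11.67
eef_pos: [0.6054, 0.0961, 0.0492]
tool_rot: [-0.019, 1.0, 0.0, -0.002]
force: [0.4, -0.4, 0.6]
gripper_width: 0.797
grasp_force: 0.0
```

Call:
{"fn": "step_arm", "kwargs": {"series": [0,0,0,0,0.2,0,0,0,0,0.2,0,0,0,0,0.2,0,0,0,0,0.2,0,0,0,0,0.2]}}

```text
time_s: 12.08
eef_pos: [0.608, 0.0955, 0.0531]
tool_rot: [-0.02, 1.0, -0.0, 0.001]
force: [-0.8, -1.7, 6.5]
gripper_width: 0.395
grasp_force: 59.9
```

Call:
{"fn": "step_arm", "kwargs": {"series": [0,0,-0.1,0,0.2,0,0,-0.2,0,0.2,0,0,-0.3,0,0.2,0,0,-0.35,0,0.2,0,0,-0.35,0,0.2]}}

```text
time_s: 12.5
eef_pos: [0.6095, 0.0962, 0.1608]
tool_rot: [-0.019, 1.0, 0.0, 0.004]
force: [-0.3, 0.2, -0.5]
gripper_width: 0.397
grasp_force: 60.2
```

```bash
python3 -c "
from h import *
plan((.45,.145,.15,3))"
```

```text
t 12.5 at [0.6095 0.0962 0.1608] psi 92.2 j6 -1.63 F [-0.3  0.2 -0.5] w 0.397 gf 60.2
[0.525 0.183 0.036] turn 0.496
```

Call:
{"fn": "step_arm", "kwargs": {"series": [0.53,0.18,0,0.04,0.2,0.53,0.18,0,0.08,0.2,0.53,0.18,0,0.12,0.2,0.53,0.18,0,0.16,0.2,0.53,0.18,0,0.2,0.2]}}

```text
time_s: 12.92
eef_pos: [0.432, 0.1449, 0.1541]
tool_rot: [0.291, 0.957, -0.003, -0.01]
force: [-1.4, 1.0, -1.1]
gripper_width: 0.4
grasp_force: 60.3
```

Call:
{"fn": "step_arm", "kwargs": {"series": [0,0,0,0.04,0.2,0,0,0,0.08,0.2,0,0,0,0.12,0.2,0,0,0,0.16,0.2,0,0,0,0.2,0.2]}}

```text
time_s: 13.33
eef_pos: [0.4449, 0.1438, 0.1554]
tool_rot: [0.572, 0.82, -0.001, -0.001]
force: [0.1, -0.6, -1.2]
gripper_width: 0.401
grasp_force: 60.4
```

Call:
{"fn": "step_arm", "kwargs": {"series": [0,0,0.1,0.04,0.2,0,0,0.2,0.08,0.2,0,0,0.3,0.096,0.2,0,0,0.38,0.096,0.2,0,0,0.4,0.096,0.2]}}

```text
time_s: 13.75
eef_pos: [0.4429, 0.1434, 0.0327]
tool_rot: [0.686, 0.727, -0.003, -0.003]
force: [-0.3, -0.2, -1.1]
gripper_width: 0.397
grasp_force: 60.4
```

```bash
python3 -c "
from h import *
plan((.45,.145,.022,3))"
```

```text
t 13.75 at [0.4429 0.1434 0.0327] psi 3.3 j6 0.01 F [-0.3 -0.2 -1.1] w 0.397 gf 60.4
[0.004 0.024 0.036] turn 0.002
```

Call:
{"fn": "step_arm", "kwargs": {"series": [0,0.02,0.015,0,0.2,0,0.02,0.03,0,0.2,0,0.02,0.03,0,0.2,0,0.02,0.03,0,0.2]}}

```text
time_s: 14.08
eef_pos: [0.4526, 0.1441, 0.0283]
tool_rot: [0.686, 0.727, 0.001, 0.001]
force: [0.2, 0.7, -0.8]
gripper_width: 0.396
grasp_force: 60.4
```

Call:
{"fn": "step_arm", "kwargs": {"series": [0,0,0,0,0.6,0,0,0,0,0.6,0,0,0,0,0.6,0,0,0,0,0.6,0,0,0,0,0.6]}}

```text
time_s: 14.5
eef_pos: [0.4521, 0.144, 0.0279]
tool_rot: [0.686, 0.727, 0.0, 0.0]
force: [-0.6, -0.5, 0.6]
gripper_width: 0.599
grasp_force: 0.0
```

Call:
{"fn": "step_arm", "kwargs": {"series": [0,0,-0.1,0,0.6,0,0,-0.2,0,0.6,0,0,-0.3,0,0.6,0,0,-0.4,0,0,0,0,-0.5,0,0]}}

```text
time_s: 14.92
eef_pos: [0.4513, 0.144, 0.1789]
tool_rot: [0.686, 0.727, -0.0, -0.0]
force: [0.4, 1.0, -0.1]
gripper_width: 0.329
grasp_force: 0.0
```

Call:
{"fn": "step_arm", "kwargs": {"series": [0,0,-0.1,0,0,0,0,-0.1,0,0,0,0,-0.1,0,0,0,0,-0.1,0,0]}}

```text
time_s: 15.25
eef_pos: [0.4512, 0.144, 0.2072]
tool_rot: [0.686, 0.727, -0.0, -0.0]
force: [-0.6, -0.4, -0.0]
gripper_width: 0.0
grasp_force: 0.0
```

```bash
cat >> h.py <<'E'
def stripe(f,cap,cen,ang,z=.0,L=.08):
    """straightened tube view: 5 px/cm*... columns across (+-30 mm), rows along axis; returns patch (1 px=0.5 mm)"""
    a=np.radians(ang); u=np.array([np.cos(a),np.sin(a)]); v=np.array([np.sin(a),-np.cos(a)])
    g=np.array([[pix(f,(*(np.array(cen)+u*(s*.0005)+v*(t*.0005)),z)) for t in range(-60,61)] for s in range(180,-181,-1)],np.float32)
    return cv2.remap(f['pixels'],g[...,0],g[...,1],cv2.INTER_LINEAR)
E
python3 -c "
from h import *
f=grab('wrist','w9.png')
plan()
B=blobs(f,'yellow',None,60)[0];print(B)
x,y,w,h,_=B[0][1]
T=tube(f,'yellow',(x-15,y-5,x+w+15,min(y+160,275)),.018);print(T)
P=stripe(f,'yellow',T[0],T[2]+90,.018);cv2.imwrite('pics/p1.png',P)
hs=cv2.cvtColor(P,cv2.COLOR_BGR2HSV)
print('cap V',hs[40,::4,2]);print('body',P[200,::4].mean(1).round())"
```

```text
t 15.3 at [0.4508 0.1439 0.2065] psi 3.3 j6 0.01 F [-0.7 -0.6 -0.3] w -0.004 gf 0.0
[([281.6, 124.7], [263, 113, 38, 25, 872])]
((0.4574316740036011, 0.13492247462272644), (0.0807947888970375, 0.1827002316713333), 3.2831990718841553)
cap V [138 138 139 138 128 102  99  99  99 107 138 142 143 142 141 143 143 143
 142 141 136 104  99  97  99 114 139 138 138 140 141]
body [127. 126. 124. 124. 124. 122.  96.  63.  66.  71.  73.  73.  76.  77.
  77.  79.  80.  78.  77.  74.  71.  70.  65.  61.  84. 128. 129. 127.
 126. 128. 130.]
```

Call:
{"fn": "step_arm", "kwargs": {"series": [0,-0.013,0.13,0,0,0,-0.013,0.26,0,0,0,-0.013,0.39,0,0,0,-0.013,0.48,0,0,0,-0.013,0.5,0,0]}}

```text
time_s: 15.72
eef_pos: [0.4439, 0.1433, 0.0525]
tool_rot: [0.686, 0.727, -0.004, -0.004]
force: [0.2, -0.1, 0.9]
gripper_width: 0.003
grasp_force: 0.0
```

Call:
{"fn": "step_arm", "kwargs": {"series": [0,0,0.005,0,0,0,0,0.01,0,0,0,0,0.01,0,0,0,0,0.01,0,0]}}

```text
time_s: 16.05
eef_pos: [0.449, 0.1439, 0.0558]
tool_rot: [0.686, 0.727, 0.001, 0.001]
force: [-0.3, 0.6, 1.7]
gripper_width: -0.002
grasp_force: 0.0
```

Call:
{"fn": "step_arm", "kwargs": {"series": [0,0,0.005,0,0,0,0,0.01,0,0,0,0,0.01,0,0]}}

```text
time_s: 16.3
eef_pos: [0.4484, 0.1438, 0.0521]
tool_rot: [0.686, 0.727, 0.001, 0.0]
force: [0.7, 0.8, -0.6]
gripper_width: 0.003
grasp_force: 0.0
```

Call:
{"fn": "step_arm", "kwargs": {"series": [0,0,0.006,0,0,0,0,0.012,0,0,0,0,0.018,0,0,0,0,0.018,0,0,0,0,0.018,0,0]}}

```text
time_s: 16.72
eef_pos: [0.4482, 0.1438, 0.0467]
tool_rot: [0.686, 0.727, 0.0, 0.0]
force: [-0.9, 0.3, 6.6]
gripper_width: 0.001
grasp_force: 4.0
```

Call:
{"fn": "step_arm", "kwargs": {"series": [0,0.025,0.002,0,0,0,0.05,0.002,0,0,0,0.075,0.002,0,0,0,0.1,0.002,0,0,0,0.125,0.002,0,0]}}

```text
time_s: 17.13
eef_pos: [0.4873, 0.1461, 0.0466]
tool_rot: [0.686, 0.727, 0.001, 0.001]
force: [0.6, 0.0, 1.7]
gripper_width: 0.002
grasp_force: 0.3
```

Call:
{"fn": "step_arm", "kwargs": {"series": [0,0.005,0,0,0,0,0.005,0,0,0]}}

```text
time_s: 17.3
eef_pos: [0.4884, 0.146, 0.0461]
tool_rot: [0.686, 0.727, 0.001, 0.001]
force: [-0.1, -0.2, 9.3]
gripper_width: 0.001
grasp_force: 4.8
```

Call:
{"fn": "step_arm", "kwargs": {"series": [0,0,-0.1,0,0,0,0,-0.2,0,0,0,0,-0.3,0,0,0,0,-0.4,0,0,0,0,-0.5,0,0]}}

```text
time_s: 17.72
eef_pos: [0.4855, 0.146, 0.1959]
tool_rot: [0.686, 0.727, -0.001, -0.001]
force: [0.6, 0.2, 0.0]
gripper_width: -0.001
grasp_force: 0.0
```

```bash
cat >> h.py <<'E'
def look(cap,ang,z=.018,save=None):
    """wrist view: cap blob -> tube axis line; prints cap and body brightness profiles (2 mm steps across)"""
    f=grab('wrist',save); B=max(blobs(f,cap,None,60)[0],key=lambda b:b[1][4]); a=np.radians(ang)
    c=plane(f,B[0],z+.012)[:2]; C=c-.068*np.array([np.cos(a),np.sin(a)])
    P=stripe(f,cap,C,ang,z); hs=cv2.cvtColor(P,cv2.COLOR_BGR2HSV)
    print('blob',B,'cen',C.round(4)); np.set_printoptions(linewidth=200)
    print('capV',hs[36:52,::4,2].mean(0).astype(int)); print('capS',hs[36:52,::4,1].mean(0).astype(int))
    print('body',[P[r:r+10,::4].mean((0,2)).astype(int) for r in (100,140,180)])
    if save: cv2.imwrite('pics/p_'+save,P)
    return f,C
E
python3 -c "
from h import *
plan()
look('yellow',93.3,save='w10.png')"
```

```text
t 17.72 at [0.4855 0.146  0.1959] psi 3.3 j6 0.01 F [0.6 0.2 0. ] w -0.001 gf 0.0
blob ([268.3, 125.0], [249, 113, 40, 26, 951]) cen [0.4769 0.1479]
capV [135 134 135 137 131 103  97  98  97 109 140 140 140 141 140 141 140 140 140 140 133  98  96  97  96 103 130 137 136 134 134]
capS [ 34  33  33  33  39 109 131 131 130 133 138 138 138 138 139 138 139 138 138 138 139 135 132 132 133 103  39  33  34  33  34]
body [array([123, 124, 126, 124, 124, 126,  98,  61,  65,  69,  71,  73,  75,  78,  80,  80,  78,  77,  75,  74,  70,  69,  65,  60,  97, 125, 124, 124, 126, 126, 125]), array([123, 123, 123, 121, 123, 125, 107,  60,  66,  68,  71,  73,  76,  78,  79,  79,  78,  75,  74,  73,  71,  68,  65,  61,  95, 126, 128, 128, 128, 127, 126]), array([124, 125, 124, 125, 125, 123,  96,  61,  65,  68,  72,  73,  76,  77,  79,  79,  77,  75,  74,  72,  70,  68,  63,  60,  87, 124, 125, 125, 125, 124, 124])]
```

The tube moved 20 mm, so it rolled exactly 60° and lies flat again, with the stripe still hidden. The code can then only be another +120° or +180° away. Next I repeat the same stroke relative to the commanded pose.

Call:
{"fn": "step_arm", "kwargs": {"series": [0,-0.063,0.12,0,0,0,-0.063,0.24,0,0,0,-0.063,0.36,0,0,0,-0.063,0.45,0,0,0,-0.063,0.48,0,0]}}

```text
time_s: 18.18
eef_pos: [0.4647, 0.1447, 0.0477]
tool_rot: [0.686, 0.727, -0.003, -0.003]
force: [-0.1, 0.3, -0.7]
gripper_width: 0.001
grasp_force: 0.0
```

Call:
{"fn": "step_arm", "kwargs": {"series": [0,0,0,0,0,0,0,0,0,0,0,0,0.01,0,0,0,0,0.02,0,0,0,0,0.02,0,0]}}

```text
time_s: 18.6
eef_pos: [0.4694, 0.1451, 0.0469]
tool_rot: [0.686, 0.727, 0.001, 0.001]
force: [-0.3, 1.1, 2.6]
gripper_width: -0.002
grasp_force: 1.4
```

Call:
{"fn": "step_arm", "kwargs": {"series": [0,0.025,0.002,0,0,0,0.05,0.002,0,0,0,0.075,0.002,0,0,0,0.1,0.002,0,0,0,0.125,0.002,0,0]}}

```text
time_s: 19.02
eef_pos: [0.5074, 0.1472, 0.0468]
tool_rot: [0.686, 0.727, 0.002, 0.002]
force: [0.2, -0.1, 0.0]
gripper_width: 0.002
grasp_force: 0.5
```

Call:
{"fn": "step_arm", "kwargs": {"series": [0,0.005,0,0,0,0,0.005,0,0,0]}}

```text
time_s: 19.18
eef_pos: [0.509, 0.1472, 0.0463]
tool_rot: [0.686, 0.727, 0.001, 0.001]
force: [0.2, -1.3, 10.1]
gripper_width: 0.001
grasp_force: 4.8
```

Call:
{"fn": "step_arm", "kwargs": {"series": [0,0,-0.1,0,0,0,0,-0.2,0,0,0,0,-0.3,0,0,0,0,-0.4,0,0,0,0,-0.5,0,0]}}

```text
time_s: 19.6
eef_pos: [0.5059, 0.1473, 0.1961]
tool_rot: [0.686, 0.727, -0.001, -0.001]
force: [0.4, 0.2, -0.6]
gripper_width: -0.004
grasp_force: 0.0
```

```bash
python3 -c "
from h import *
plan()
look('yellow',93.3,save='w11.png')"
```

```text
t 19.6 at [0.5059 0.1473 0.1961] psi 3.3 j6 0.01 F [ 0.4  0.2 -0.6] w -0.004 gf 0.0
blob ([268.5, 125.1], [249, 113, 40, 26, 924]) cen [0.4977 0.1492]
capV [135 133 134 133 132 102  98  97  97 104 136 138 138 139 139 139 139 138 139 139 134 100  95  95  94 102 129 131 131 130 129]
capS [ 33  34  33  33  39 113 131 131 132 134 139 138 139 138 138 138 138 139 138 138 138 133 131 130 133 103  40  34  33  34  34]
body [array([125, 127, 127, 127, 123, 121,  77,  59,  64,  68,  70,  72,  74,  75,  75,  77,  77,  78,  75,  72,  70,  68,  64,  60, 100, 123, 123, 123, 121, 119, 119]), array([122, 121, 120, 122, 125, 120,  76,  60,  65,  68,  71,  72,  74,  76,  76,  77,  77,  77,  74,  72,  70,  67,  63,  59,  92, 120, 123, 123, 120, 119, 121]), array([123, 123, 123, 123, 121, 117,  70,  60,  65,  68,  70,  72,  73,  75,  75,  76,  76,  75,  73,  71,  70,  66,  62,  63, 106, 122, 123, 124, 127, 126, 124])]
```

Call:
{"fn": "step_arm", "kwargs": {"series": [0,-0.063,0.12,0,0,0,-0.063,0.24,0,0,0,-0.063,0.36,0,0,0,-0.063,0.45,0,0,0,-0.063,0.48,0,0]}}

```text
time_s: 20.07
eef_pos: [0.485, 0.1459, 0.0475]
tool_rot: [0.686, 0.727, -0.003, -0.003]
force: [0.3, -0.2, 0.7]
gripper_width: 0.0
grasp_force: 0.0
```

Call:
{"fn": "step_arm", "kwargs": {"series": [0,0,0,0,0,0,0,0,0,0,0,0,0.01,0,0,0,0,0.02,0,0,0,0,0.02,0,0]}}

```text
time_s: 20.48
eef_pos: [0.4897, 0.1463, 0.0469]
tool_rot: [0.686, 0.727, 0.002, 0.001]
force: [-0.5, 0.7, 5.3]
gripper_width: 0.002
grasp_force: 2.6
```

Call:
{"fn": "step_arm", "kwargs": {"series": [0,0.025,0.002,0,0,0,0.05,0.002,0,0,0,0.075,0.002,0,0,0,0.1,0.002,0,0,0,0.125,0.002,0,0]}}

```text
time_s: 20.9
eef_pos: [0.5278, 0.1483, 0.0466]
tool_rot: [0.686, 0.727, 0.002, 0.002]
force: [0.4, -1.0, 0.2]
gripper_width: 0.0
grasp_force: 0.4
```

Call:
{"fn": "step_arm", "kwargs": {"series": [0,0.005,0,0,0,0,0.005,0,0,0]}}

```text
time_s: 21.07
eef_pos: [0.5293, 0.1484, 0.046]
tool_rot: [0.686, 0.727, 0.002, 0.002]
force: [-0.1, -2.0, 10.5]
gripper_width: -0.001
grasp_force: 5.0
```

Call:
{"fn": "step_arm", "kwargs": {"series": [0,0,-0.1,0,0,0,0,-0.2,0,0,0,0,-0.3,0,0,0,0,-0.4,0,0,0,0,-0.5,0,0]}}

```text
time_s: 21.48
eef_pos: [0.5259, 0.1485, 0.1955]
tool_rot: [0.686, 0.727, -0.001, -0.001]
force: [0.0, 0.0, -0.1]
gripper_width: -0.0
grasp_force: 0.0
```

```bash
python3 -c "
from h import *
plan()
look('yellow',93.3,save='w12.png')"
```

```text
t 21.48 at [0.5259 0.1485 0.1955] psi 3.3 j6 0.01 F [ 0.   0.  -0.1] w -0.0 gf 0.0
blob ([272.1, 125.5], [257, 113, 32, 26, 804]) cen [0.5213 0.1503]
capV [131 130 127  93  78  75  68 112 135 136 136 136 136 136 136 137 137 136 122  96  96  95  95  99 124 127 129 129 130 130 129]
capS [ 34  34  33  31  29  31  33  95 139 138 139 139 139 140 139 140 138 140 137 131 130 132 132 113  36  34  33  33  34  33  33]
body [array([123, 123, 123, 121, 101, 105,  79,  66,  70,  72,  73,  76,  77,  77,  75,  73,  73,  71,  69,  66,  63,  60, 104, 122, 118, 120, 123, 122, 121, 122, 118]), array([122, 123, 123, 117, 101, 102,  72,  67,  69,  72,  74,  76,  76,  76,  75,  74,  72,  70,  68,  66,  61,  57, 113, 121, 123, 124, 121, 121, 123, 122, 118]), array([121, 120, 121, 115,  99, 104,  69,  68,  70,  73,  75,  76,  76,  75,  74,  73,  71,  69,  67,  64,  59,  64, 112, 123, 125, 124, 125, 121, 119, 118, 119])]
```

The white label and stripe now show on the -x slant, so one more +60° roll brings the code up. First I shift the tube away from the rack.

Call:
{"fn": "step_arm", "kwargs": {"series": [0,-0.03,0.1,0,0.6,0,-0.03,0.2,0,0.6,0,-0.03,0.3,0,0.6,0,-0.03,0.42,0,0.6,0,-0.03,0.5,0,0.6]}}

```text
time_s: 21.95
eef_pos: [0.5163, 0.1479, 0.0419]
tool_rot: [0.686, 0.727, -0.001, -0.001]
force: [0.6, -0.3, -0.2]
gripper_width: 0.602
grasp_force: 0.0
```

Call:
{"fn": "step_arm", "kwargs": {"series": [0,0,0.05,0,0.6,0,0,0.09,0,0.6,0,0,0.09,0,0.6,0,0,0.09,0,0.6]}}

```text
time_s: 22.28
eef_pos: [0.5177, 0.1479, 0.017]
tool_rot: [0.686, 0.727, -0.0, -0.0]
force: [-0.1, 0.8, -0.3]
gripper_width: 0.598
grasp_force: 0.0
```

Call:
{"fn": "step_arm", "kwargs": {"series": [0,0,0,0,0.2,0,0,0,0,0.2,0,0,0,0,0.2,0,0,0,0,0.2,0,0,0,0,0.2]}}

```text
time_s: 22.7
eef_pos: [0.519, 0.148, 0.0186]
tool_rot: [0.686, 0.727, 0.001, 0.001]
force: [-1.3, -0.3, 7.6]
gripper_width: 0.401
grasp_force: 60.2
```

Call:
{"fn": "step_arm", "kwargs": {"series": [0,0,-0.1,0,0.2,0,0,-0.2,0,0.2,0,-0.1,-0.2,0,0.2,0,-0.2,-0.2,0,0.2,0,-0.23,-0.2,0,0.2]}}

```text
time_s: 23.12
eef_pos: [0.443, 0.1437, 0.0777]
tool_rot: [0.686, 0.728, -0.003, -0.003]
force: [-1.9, -0.3, -1.4]
gripper_width: 0.398
grasp_force: 60.4
```

Call:
{"fn": "step_arm", "kwargs": {"series": [0,0,0,0,0.2,0,0,0.1,0,0.2,0,0,0.17,0,0.2,0,0,0.195,0,0.2,0,0,0.195,0,0.2]}}

```text
time_s: 23.53
eef_pos: [0.4508, 0.1438, 0.0181]
tool_rot: [0.686, 0.727, 0.0, 0.0]
force: [-0.7, -0.2, -1.1]
gripper_width: 0.399
grasp_force: 62.1
```

```bash
python3 -c "
from h import *
plan()"
```

```text
t 23.53 at [0.4508 0.1438 0.0181] psi 3.3 j6 0.01 F [-0.7 -0.2 -1.1] w 0.399 gf 62.1
```

Call:
{"fn": "step_arm", "kwargs": {"series": [0,0,0,0,0.6,0,0,0,0,0.6,0,0,0,0,0.6,0,0,-0.1,0,0.6,0,0,-0.2,0,0.6]}}

```text
time_s: 23.95
eef_pos: [0.4482, 0.1437, 0.078]
tool_rot: [0.686, 0.727, -0.002, -0.002]
force: [1.3, 0.1, 0.7]
gripper_width: 0.601
grasp_force: 0.0
```

Call:
{"fn": "step_arm", "kwargs": {"series": [0,-0.034,-0.05,0,0,0,-0.034,-0.05,0,0,0,-0.034,-0.05,0,0,0,-0.034,-0.05,0,0,0,-0.034,0.03,0,0]}}

```text
time_s: 24.37
eef_pos: [0.4418, 0.1435, 0.0715]
tool_rot: [0.686, 0.727, 0.003, 0.002]
force: [1.8, 0.8, 0.7]
gripper_width: 0.002
grasp_force: 0.0
```

Call:
{"fn": "step_arm", "kwargs": {"series": [0,0,0.065,0,0,0,0,0.065,0,0,0,0,0.075,0,0,0,0,0.085,0,0,0,0,0.085,0,0]}}

```text
time_s: 24.78
eef_pos: [0.439, 0.1432, 0.0456]
tool_rot: [0.686, 0.727, 0.0, 0.0]
force: [-1.6, -1.0, 12.1]
gripper_width: 0.001
grasp_force: 6.0
```

Call:
{"fn": "step_arm", "kwargs": {"series": [0,0.025,0.002,0,0,0,0.05,0.002,0,0,0,0.075,0.002,0,0,0,0.1,0.002,0,0,0,0.125,0.002,0,0]}}

```text
time_s: 25.2
eef_pos: [0.4798, 0.1456, 0.0467]
tool_rot: [0.686, 0.727, 0.003, 0.003]
force: [-2.3, -1.8, 19.9]
gripper_width: -0.0
grasp_force: 10.1
```

Call:
{"fn": "step_arm", "kwargs": {"series": [0,0.005,0,0,0,0,0.005,0,0,0]}}

```text
time_s: 25.37
eef_pos: [0.4819, 0.1455, 0.0468]
tool_rot: [0.686, 0.727, 0.003, 0.003]
force: [-0.4, -0.9, 18.3]
gripper_width: -0.002
grasp_force: 9.1
```

Call:
{"fn": "step_arm", "kwargs": {"series": [0,0,-0.1,0,0,0,0,-0.2,0,0,0,0,-0.3,0,0,0,0,-0.4,0,0,0,0,-0.5,0,0]}}

```text
time_s: 25.78
eef_pos: [0.4778, 0.1455, 0.1958]
tool_rot: [0.686, 0.727, 0.0, 0.0]
force: [0.2, -0.0, 0.2]
gripper_width: -0.0
grasp_force: 0.0
```

```bash
python3 -c "
from h import *
plan()
look('yellow',93.3,save='w13.png')"
```

```text
t 25.78 at [0.4778 0.1455 0.1958] psi 3.3 j6 0.01 F [ 0.2 -0.   0.2] w -0.0 gf 0.0
blob ([284.4, 125.2], [280, 114, 10, 24, 223]) cen [0.4853 0.1482]
capV [ 95 100 133 119 127 117 107 126 105 112 108  80 118 100  99  99 100  99 113 135 132 131 135 137 136 134 132 132 132 134 135]
capS [125 121  72  29  31  30  28  30  29  30  29  31  70 125 130 130 129 130  74  34  33  34  33  33  34  33  33  33  33  33  33]
body [array([ 62,  67,  69,  72,  76, 123, 139, 139, 140, 117,  79,  75,  74,  73,  67,  65,  64, 116, 125, 126, 126, 124, 124, 125, 126, 125, 124, 124, 127, 127, 125]), array([ 62,  67,  69,  73,  72, 118, 139, 140, 139, 113,  78,  75,  73,  71,  67,  63,  65, 114, 127, 125, 124, 128, 129, 128, 126, 126, 126, 125, 124, 122, 122]), array([ 63,  67,  70,  72,  79, 126, 139, 139, 138, 109,  77,  75,  73,  70,  66,  62,  68, 113, 123, 126, 125, 124, 125, 126, 125, 124, 125, 124, 124, 124, 124])]
```

The code of the yellow tube now faces up: the white label is on the top facet and the stripe on the crown, axis x≈0.470. Grasp and carry it to the rack.

Call:
{"fn": "step_arm", "kwargs": {"series": [0,-0.024,0.1,0,0.7,0,-0.024,0.2,0,0.7,0,-0.024,0.3,0,0.7,0,-0.024,0.42,0,0.7,0,-0.024,0.5,0,0.7]}}

```text
time_s: 26.25
eef_pos: [0.4703, 0.145, 0.042]
tool_rot: [0.686, 0.727, -0.0, -0.0]
force: [-0.2, -0.3, -0.9]
gripper_width: 0.69
grasp_force: 0.0
```

Call:
{"fn": "step_arm", "kwargs": {"series": [0,0,0.05,0,0.7,0,0,0.09,0,0.7,0,0,0.09,0,0.7,0,0,0.09,0,0.7]}}

```text
time_s: 26.58
eef_pos: [0.4707, 0.1451, 0.0165]
tool_rot: [0.686, 0.727, -0.0, -0.0]
force: [-0.0, 0.3, 0.5]
gripper_width: 0.697
grasp_force: 0.0
```

Call:
{"fn": "step_arm", "kwargs": {"series": [0,0,0,0,0.2,0,0,0,0,0.2,0,0,0,0,0.2,0,0,0,0,0.2,0,0,0,0,0.2]}}

```text
time_s: 27.0
eef_pos: [0.4715, 0.1452, 0.0181]
tool_rot: [0.686, 0.727, 0.001, 0.001]
force: [-0.3, 0.2, 5.8]
gripper_width: 0.399
grasp_force: 59.6
```

Call:
{"fn": "step_arm", "kwargs": {"series": [0,0,-0.1,0,0.2,0,0,-0.2,0,0.2,0,0,-0.3,0,0.2,0,0,-0.5,0,0.2,0,0,-0.5,0,0.2]}}

```text
time_s: 27.42
eef_pos: [0.4723, 0.1454, 0.171]
tool_rot: [0.686, 0.727, 0.002, 0.002]
force: [0.9, -0.2, -1.2]
gripper_width: 0.402
grasp_force: 60.2
```

Call:
{"fn": "step_arm", "kwargs": {"series": [0,0,0,-0.04,0.2,0,0,0,-0.08,0.2,0,0,0,-0.12,0.2,0,0,0,-0.16,0.2,0,0,0,-0.2,0.2]}}

```text
time_s: 27.83
eef_pos: [0.4705, 0.1451, 0.1672]
tool_rot: [0.427, 0.904, 0.0, 0.0]
force: [0.4, -0.3, -1.8]
gripper_width: 0.397
grasp_force: 60.2
```

Call:
{"fn": "step_arm", "kwargs": {"series": [0,0,0,-0.04,0.2,0,0,0,-0.08,0.2,0,0,0,-0.12,0.2,0,0,0,-0.16,0.2,0,0,0,-0.2,0.2]}}

```text
time_s: 28.25
eef_pos: [0.4704, 0.1451, 0.167]
tool_rot: [0.128, 0.992, 0.0, 0.0]
force: [0.4, 0.4, -1.4]
gripper_width: 0.4
grasp_force: 60.3
```

Call:
{"fn": "step_arm", "kwargs": {"series": [0,0,0,-0.04,0.2,0,0,0,-0.08,0.2,0,0,0,-0.095,0.2,0,0,0,-0.095,0.2]}}

```text
time_s: 28.58
eef_pos: [0.4705, 0.1451, 0.167]
tool_rot: [-0.018, 1.0, 0.0, 0.0]
force: [0.5, 0.3, -1.0]
gripper_width: 0.396
grasp_force: 60.3
```

```bash
python3 -c "
from h import *
f=grab('wrist','w14.png')
plan((.6065,.097,.16,92.4))"
```

```text
t 28.63 at [0.4705 0.1451 0.167 ] psi 92.0 j6 -1.53 F [ 0.8 -0.2 -0.3] w 0.401 gf 60.3
[-0.448 -0.176  0.023] turn -0.002
```

Call:
{"fn": "step_arm", "kwargs": {"series": [-0.458,-0.177,0,-0.002,0.2,-0.458,-0.177,0,-0.002,0.2,-0.458,-0.177,0,-0.002,0.2,-0.458,-0.177,0,-0.002,0.2,-0.458,-0.177,0,-0.002,0.2]}}

```text
time_s: 29.05
eef_pos: [0.6163, 0.0946, 0.1673]
tool_rot: [-0.019, 1.0, -0.001, 0.004]
force: [1.6, 0.1, -2.2]
gripper_width: 0.398
grasp_force: 60.3
```

Call:
{"fn": "step_arm", "kwargs": {"series": [0,0,0.1,0,0.2,0,0,0.2,0,0.2,0,0,0.3,0,0.2,0,0,0.35,0,0.2,0,0,0.36,0,0.2]}}

```text
time_s: 29.47
eef_pos: [0.6063, 0.0972, 0.0552]
tool_rot: [-0.02, 1.0, 0.0, -0.004]
force: [-0.9, 0.2, -1.0]
gripper_width: 0.398
grasp_force: 60.3
```

Call:
{"fn": "step_arm", "kwargs": {"series": [0,0,0,0,0.2,0,0,0,0,0.2,0,0,0,0,0.2]}}

```text
time_s: 29.72
eef_pos: [0.6111, 0.0971, 0.0604]
tool_rot: [-0.021, 1.0, -0.0, 0.002]
force: [0.4, -0.8, -1.3]
gripper_width: 0.396
grasp_force: 60.3
```

```bash
python3 -c "
from h import *
plan((.609,.0965,.0505,92.4))"
```

```text
t 29.72 at [0.6111 0.0971 0.0604] psi 92.4 j6 -1.64 F [ 0.4 -0.8 -1.3] w 0.396 gf 60.3
[ 0.007 -0.002  0.033] turn 0.0
```

Call:
{"fn": "step_arm", "kwargs": {"series": [0.006,-0.002,0.01,0,0.2,0.006,-0.002,0.02,0,0.2,0.006,-0.002,0.028,0,0.2,0.006,-0.002,0.028,0,0.2,0.006,-0.002,0.028,0,0.2]}}

```text
time_s: 30.13
eef_pos: [0.6084, 0.096, 0.0506]
tool_rot: [-0.021, 1.0, -0.0, 0.0]
force: [-0.2, -0.5, 1.4]
gripper_width: 0.401
grasp_force: 60.4
```

Call:
{"fn": "step_arm", "kwargs": {"series": [0,0,0.002,0,0.2,0,0,0.005,0,0.2,0,0,0.005,0,0.2]}}

```text
time_s: 30.38
eef_pos: [0.6087, 0.0956, 0.05]
tool_rot: [-0.021, 1.0, -0.001, 0.0]
force: [-1.4, -3.3, 7.4]
gripper_width: 0.397
grasp_force: 61.3
```

Call:
{"fn": "step_arm", "kwargs": {"series": [0,-0.002,-0.004,0,0.2,0,-0.002,-0.004,0,0.2,0,-0.002,-0.004,0,0.2]}}

```text
time_s: 30.63
eef_pos: [0.6085, 0.0957, 0.0502]
tool_rot: [-0.021, 1.0, -0.0, 0.0]
force: [-0.3, -1.1, 2.5]
gripper_width: 0.395
grasp_force: 60.4
```

Call:
{"fn": "step_arm", "kwargs": {"series": [0,0,0,0,0.6,0,0,0,0,0.6,0,0,0,0,0.6,0,0,0,0,0.6,0,0,0,0,0.6]}}

```text
time_s: 31.05
eef_pos: [0.6082, 0.0958, 0.0499]
tool_rot: [-0.021, 1.0, 0.0, -0.0]
force: [0.3, 0.5, -0.2]
gripper_width: 0.601
grasp_force: 0.0
```

Call:
{"fn": "step_arm", "kwargs": {"series": [0,0,-0.1,0,0.6,0,0,-0.2,0,0.6,0,0,-0.3,0,0.6,0,0,-0.4,0,0.6,0,0,-0.5,0,0.6]}}

```text
time_s: 31.47
eef_pos: [0.6079, 0.0958, 0.2013]
tool_rot: [-0.021, 1.0, 0.0, -0.0]
force: [1.4, 0.7, -0.2]
gripper_width: 0.599
grasp_force: 0.0
```

Call:
{"fn": "step_arm", "kwargs": {"series": [0,0,0,0,0.6,0,0,0,0,0.6,0,0,0,0,0.6]}}

```text
time_s: 31.72
eef_pos: [0.6076, 0.0958, 0.1996]
tool_rot: [-0.021, 1.0, 0.0, -0.0]
force: [-0.2, -0.4, 0.1]
gripper_width: 0.598
grasp_force: 0.0
```

```bash
python3 -c "
from h import *
plan()
f,C=look('yellow',182.4,.05,save='w15.png')
h=cv2.cvtColor(f['pixels'],cv2.COLOR_BGR2HSV)
# stripe and notch geometry by rows
for r in range(120,300,20): print(r,[int(x) for x in f['pixels'][r,235:315:3].mean(1)])
"
```

```text
t 31.72 at [0.6076 0.0958 0.1996] psi 92.4 j6 -1.64 F [-0.2 -0.4  0.1] w 0.598 gf 0.0
blob ([293.5, 126.9], [289, 113, 10, 28, 265]) cen [0.6065 0.11  ]
capV [ 91  91 124 148 139 158 120 129 140 118 147  93  96 154 134 134 134 134 144 155 155 156 156 158 158 155 154 156 154 157 158]
capS [121 122 104  32  28  30  28  28  30  28  29  27  36  94 137 137 137 136  87  34  33  34  32  33  33  34  33  33  33  33  33]
body [array([ 56,  63,  69,  73,  75,  73, 160, 162, 160, 162, 119,  99,  94,  90,  86,  83,  80, 107, 119, 142, 158, 138,  74, 115, 148, 147, 145, 144, 148, 147, 146]), array([ 55,  63,  69,  72,  76,  94, 161, 161, 163, 160, 119,  97,  91,  88,  86,  84,  76,  69,  69,  71,  70,  70,  72, 118, 148, 150, 150, 146, 145, 145, 146]), array([ 49,  49,  49,  51,  51,  72, 150, 161, 162, 160, 120,  94,  90,  88,  86,  81,  75,  69,  70,  69,  69,  70,  71, 114, 148, 147, 147, 146, 146, 147, 146])]
120 [142, 141, 131, 77, 78, 78, 80, 74, 73, 73, 116, 71, 157, 156, 146, 74, 157, 168, 123, 102, 104, 102, 145, 150, 142, 148, 150]
140 [68, 69, 67, 57, 46, 46, 47, 64, 65, 72, 108, 145, 1
[... 248 characters left out ...]
, 163, 161, 158, 100, 91, 87, 85, 76, 70, 70, 70, 72, 145, 148]
200 [34, 38, 43, 41, 42, 40, 42, 39, 45, 51, 49, 54, 57, 158, 162, 160, 96, 89, 87, 81, 69, 71, 71, 68, 81, 148, 148]
220 [64, 63, 64, 42, 41, 41, 43, 43, 45, 60, 67, 76, 81, 157, 160, 155, 93, 86, 86, 80, 68, 66, 66, 68, 99, 146, 143]
240 [143, 141, 140, 140, 130, 79, 93, 133, 75, 59, 71, 78, 83, 154, 157, 157, 92, 89, 85, 82, 116, 134, 150, 147, 148, 147, 142]
260 [142, 138, 144, 140, 143, 136, 143, 147, 134, 60, 72, 79, 78, 150, 156, 151, 93, 88, 85, 79, 143, 141, 135, 139, 144, 145, 143]
280 [145, 143, 139, 149, 139, 141, 145, 147, 143, 140, 143, 126, 118, 116, 119, 124, 125, 130, 138, 144, 140, 140, 142, 140, 140, 145, 142]
```

The yellow tube is seated code up: the stripe is centred at column 277, midway between the tube edges at 259 and 295. Now the green tube.

```bash
python3 -c "
from h import *
plan((.442,-.305,.24,-11.5))
s=grab('scene');d=grab('side')
print(blobs(s,'green',(90,240,220,330),6)[0],blobs(d,'green',(310,110,370,190),4)[0],blobs(s,'yellow',(250,170,370,260),20)[0])"
```

```text
t 31.77 at [0.6072 0.0957 0.1988] psi 92.4 j6 -1.64 F [ 0.9  0.6 -0.6] w 0.602 gf 0.0
[ 0.606 -1.311 -0.137] turn -0.423
[([181.6, 268.1], [178, 263, 7, 13, 18]), ([119.9, 295.6], [112, 287, 18, 20, 204])] [([350.2, 132.1], [346, 130, 9, 5, 27]), ([331.4, 165.6], [328, 162, 8, 7, 27])] [([296.6, 210.4], [292, 205, 11, 12, 65]), ([346.9, 235.1], [342, 229, 10, 13, 79])]
```

Call:
{"fn": "step_arm", "kwargs": {"series": [0.202,-0.437,-0.13,0,0.6,0.202,-0.437,-0.13,0,0.6,0.202,-0.437,-0.13,0,0.6,0.202,-0.437,-0.13,0,0.6,0.202,-0.437,-0.13,0,0.6]}}

```text
time_s: 32.28
eef_pos: [0.552, -0.0419, 0.2392]
tool_rot: [-0.019, 1.0, -0.001, -0.0]
force: [0.3, 1.9, -0.4]
gripper_width: 0.596
grasp_force: 0.0
```

Call:
{"fn": "step_arm", "kwargs": {"series": [0.202,-0.437,0,0,0.6,0.202,-0.437,0,0,0.6,0.202,-0.437,0,0,0.6,0.202,-0.437,0,0,0.6,0.202,-0.437,0,0,0.6]}}

```text
time_s: 32.7
eef_pos: [0.497, -0.1744, 0.2378]
tool_rot: [-0.019, 1.0, 0.0, -0.001]
force: [0.4, -0.1, -0.3]
gripper_width: 0.597
grasp_force: 0.0
```

Call:
{"fn": "step_arm", "kwargs": {"series": [0.202,-0.437,0,0,0,0.202,-0.437,0,0,0,0.202,-0.437,0,0,0,0.202,-0.437,0,0,0,0.202,-0.437,0,0,0]}}

```text
time_s: 33.12
eef_pos: [0.4429, -0.3079, 0.2381]
tool_rot: [-0.019, 1.0, -0.0, -0.0]
force: [0.4, 0.6, 0.5]
gripper_width: -0.002
grasp_force: 0.0
```

Call:
{"fn": "step_arm", "kwargs": {"series": [0,0,0,0.04,0,0,0,0,0.08,0,0,0,0,0.12,0,0,0,0,0.16,0,0,0,0,0.195,0]}}

```text
time_s: 33.53
eef_pos: [0.444, -0.3025, 0.238]
tool_rot: [0.284, 0.959, 0.001, -0.001]
force: [0.3, 0.4, -0.6]
gripper_width: -0.0
grasp_force: 0.0
```

Call:
{"fn": "step_arm", "kwargs": {"series": [0,0,0,0.04,0,0,0,0,0.08,0,0,0,0,0.12,0,0,0,0,0.16,0,0,0,0,0.195,0]}}

```text
time_s: 33.95
eef_pos: [0.4441, -0.3024, 0.2381]
tool_rot: [0.559, 0.829, 0.001, -0.001]
force: [0.2, 0.2, -0.1]
gripper_width: -0.002
grasp_force: 0.0
```

Call:
{"fn": "step_arm", "kwargs": {"series": [0,0,0,0.04,0,0,0,0,0.08,0,0,0,0,0.12,0,0,0,0,0.16,0,0,0,0,0.187,0]}}

```text
time_s: 34.37
eef_pos: [0.4441, -0.3024, 0.2381]
tool_rot: [0.775, 0.632, 0.0, -0.001]
force: [0.3, -0.9, -0.6]
gripper_width: -0.004
grasp_force: 0.0
```

Call:
{"fn": "step_arm", "kwargs": {"series": [0,0,0,0,0,0,0,0,0,0]}}

```text
time_s: 34.53
eef_pos: [0.4438, -0.3031, 0.2383]
tool_rot: [0.773, 0.635, 0.0, -0.001]
force: [0.5, 0.4, -0.4]
gripper_width: -0.002
grasp_force: 0.0
```

```bash
python3 -c "
from h import *
plan((.442,-.305,.2,-11.5))
f=grab('wrist','w16.png')
print(blobs(f,'green',None,20)[0])
print([pix(f,p).round() for p in [(.442,-.305,.018),(.425,-.382,.018),(.457,-.225,.018)]])"
```

```text
t 34.53 at [ 0.4438 -0.3031  0.2383] psi -11.2 j6 -0.61 F [ 0.5  0.4 -0.4] w -0.002 gf 0.0
[-0.007 -0.005  0.128] turn 0.002
[([276.9, 121.9], [268, 121, 20, 2, 22]), ([271.9, 241.3], [260, 234, 25, 16, 186])]
[array([276., 187.]), array([275., 247.]), array([275., 117.])]
```

View pics/w16.png

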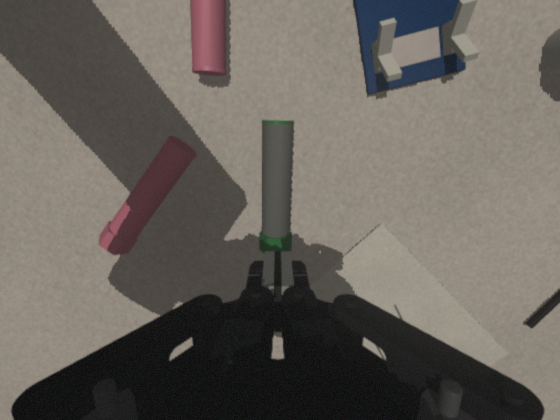

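The green tube lies alone: tail (277,121), cap (272,242), no stripe visible. There is free desk (a flat sheet of paper) to its right (+x), while pink look-alikes are at left. Next I roll it towards +x as before.

```bash
python3 -c "
from h import *
f=grab('wrist')
P=stripe(f,'green',(.442,-.305),258.5,.018)
for r in (30,70,110,150,190,230,270,310): print(r,P[r:r+8,::3].mean((0,2)).astype(int))
C=P[:,60];print(P[::6,54:66].mean((1,2)).astype(int))
plan((.442,-.305,.052,-11.5))"
```

```text
30 [71 74 76 75 75 75 72 52 42 40 41 40 43 41 42 50 61 65 64 64 63 63 64 64
 65 65 61 55 46 42 42 39 39 40 50 66 72 73 73 74 73]
70 [134 136 139 142 141 139 140 137  96  63  60  64  68  71  73  75  77  79
  81  81  82  82  83  83  81  80  80  79  76  73  70  69  96 129 134 134
 135 137 138 137 137]
110 [135 134 137 140 141 140 137 129  92  62  63  67  71  73  74  77  78  80
  82  82  83  83  83  83  82  81  80  79  76  73  70  70 109 136 138 137
 137 138 138 139 138]
150 [139 139 137 137 136 135 133 110  78  64  66  69  72  74  76  79  81  83
  83  84  84  84  83  82  82  81  80  78  75  74  69  70 117 134 135 135
 135 135 136 133 133]
190 [135 133 133 134 137 140 138 109  71  63  66  70  73  75  77  79  83  84
  84  85  84  84  85  83  81  81  80  79  75  72  68  69 123 135 135 133
 130 131 133 136 137]
230 [137 140 138 135 135 136 133 100  64  63  68  71  76  76  79  81  83  84
  85  85  85  85  84  83  82  81  79  76  73  71  66  75 124 135 134 134
 135 135 134 134 133]
270 [138 138 138 138 138 138 137 109  69  66  71  73  76  78  81  83  84  86
  86  85  84  85  85  83  82  81  79  76  74  70  67  90 126 135 138 136
 133 133 136 137 135]
310 [138 138 139 140 138 138 124  82  65  68  71  75  78  79  82  84  85  87
  86  86  85  85  84  84  82  81  78  76  73  69  69 104 135 135 134 136
 139 137 135 137 138]
[ 38  37  39  41  43  60  66  66  68  80  80  81  81  81  81  83  82  82
  83  82  83  83  83  84  83  84  84  84  83  83  85  84  85  84  84  85
  85  85  85  85  85  85  85  85  85  86  85  86  85  85  86  86  86  86
  86  79 107 140 136 135 139]
t 34.63 at [ 0.4436 -0.3038  0.2386] psi -11.3 j6 -0.61 F [-0.5 -0.5 -0.3] w -0.001 gf 0.0
[-0.005 -0.005  0.622] turn 0.001
```

Call:
{"fn": "step_arm", "kwargs": {"series": [0,-0.037,0.12,0,0,0,-0.037,0.24,0,0,0,-0.037,0.36,0,0,0,-0.037,0.48,0,0,0,-0.037,0.6,0,0]}}

```text
time_s: 35.05
eef_pos: [0.4326, -0.3026, 0.0577]
tool_rot: [0.774, 0.634, 0.0, 0.001]
force: [0.6, 0.2, -0.7]
gripper_width: 0.0
grasp_force: 0.0
```

Call:
{"fn": "step_arm", "kwargs": {"series": [0,0,0.01,0,0,0,0,0.01,0,0,0,0,0.01,0,0,0,0,0.01,0,0,0,0,0.01,0,0]}}

```text
time_s: 35.47
eef_pos: [0.4336, -0.3039, 0.0585]
tool_rot: [0.774, 0.633, 0.0, 0.003]
force: [0.5, -0.5, -0.1]
gripper_width: 0.002
grasp_force: 0.0
```

Call:
{"fn": "step_arm", "kwargs": {"series": [0,0,0.01,0,0,0,0,0.02,0,0,0,0,0.025,0,0,0,0,0.025,0,0]}}

```text
time_s: 35.8
eef_pos: [0.4322, -0.3026, 0.0486]
tool_rot: [0.774, 0.633, -0.0, -0.0]
force: [-0.2, 0.3, -0.2]
gripper_width: 0.003
grasp_force: 0.0
```

Call:
{"fn": "step_arm", "kwargs": {"series": [0,0,0.005,0,0,0,0,0.009,0,0,0,0,0.009,0,0,0,0,0.009,0,0]}}

```text
time_s: 36.13
eef_pos: [0.4325, -0.3028, 0.0465]
tool_rot: [0.774, 0.633, 0.0, 0.0]
force: [-2.0, -0.2, 7.1]
gripper_width: -0.006
grasp_force: 3.3
```

Call:
{"fn": "step_arm", "kwargs": {"series": [0,0.025,0.001,0,0,0,0.05,0.001,0,0,0,0.075,0.001,0,0,0,0.1,0.001,0,0,0,0.125,0.001,0,0]}}

```text
time_s: 36.55
eef_pos: [0.4705, -0.3109, 0.0469]
tool_rot: [0.774, 0.633, 0.0, 0.002]
force: [0.7, -0.0, 0.8]
gripper_width: -0.0
grasp_force: 0.4
```

Call:
{"fn": "step_arm", "kwargs": {"series": [0,0.005,0,0,0,0,0.005,0,0,0]}}

```text
time_s: 36.72
eef_pos: [0.4717, -0.3111, 0.0465]
tool_rot: [0.774, 0.633, 0.0, 0.001]
force: [-0.0, -0.3, 9.8]
gripper_width: -0.001
grasp_force: 4.7
```

Call:
{"fn": "step_arm", "kwargs": {"series": [0,0,-0.1,0,0,0,0,-0.2,0,0,0,0,-0.3,0,0,0,0,-0.4,0,0,0,0,-0.5,0,0]}}

```text
time_s: 37.13
eef_pos: [0.4698, -0.31, 0.1962]
tool_rot: [0.774, 0.633, -0.0, -0.001]
force: [0.7, -1.1, 0.4]
gripper_width: 0.001
grasp_force: 0.0
```

```bash
cat >> h.py <<'E'
def lookg(C,ang,z=.018):
    f=grab('wrist'); P=stripe(f,'green',C,ang,z); np.set_printoptions(linewidth=220)
    for r in (100,180,260,310): print(r,P[r:r+8,::3].mean((0,2)).astype(int))
    return f,P
E
python3 -c "
from h import *
plan()
lookg((.462,-.309),258.5)"
```

```text
t 37.13 at [ 0.4698 -0.31    0.1962] psi -11.4 j6 -0.58 F [ 0.7 -1.1  0.4] w 0.001 gf 0.0
100 [137 137 138 138 138 138 140 133  97  61  60  66  69  71  74  76  78  79  80  81  82  84  83  84  83  82  81  78  76  73  71  68  96 129 137 136 134 134 113  84  76]
180 [135 135 138 139 139 139 138 126  78  61  65  69  72  75  77  78  81  82  82  85  87  88  88  86  84  82  80  78  75  74  70  72 120 133 133 135 135 136 134 133 131]
260 [141 138 137 137 138 138 137 118  74  64  69  72  74  77  79  81  82  84  87  89  90  90  89  87  85  83  80  79  76  73  69  81 125 135 134 133 134 136 136 136 136]
310 [135 138 140 139 138 139 136  97  65  65  70  73  76  77  80  82  85  87  89  92  92  91  89  87  84  83  80  78  75  73  68  83 129 136 136 136 134 133 136 138 138]
```

Call:
{"fn": "step_arm", "kwargs": {"series": [0,-0.063,0.12,0,0,0,-0.063,0.24,0,0,0,-0.063,0.36,0,0,0,-0.063,0.45,0,0,0,-0.063,0.48,0,0]}}

```text
time_s: 37.6
eef_pos: [0.4495, -0.3045, 0.0474]
tool_rot: [0.774, 0.633, -0.0, -0.004]
force: [-0.8, 0.2, 0.2]
gripper_width: -0.001
grasp_force: 0.0
```

Call:
{"fn": "step_arm", "kwargs": {"series": [0,0,0,0,0,0,0,0,0,0,0,0,0.01,0,0,0,0,0.02,0,0,0,0,0.02,0,0]}}

```text
time_s: 38.02
eef_pos: [0.453, -0.3077, 0.0469]
tool_rot: [0.774, 0.633, 0.0, 0.002]
force: [0.1, -0.3, 1.4]
gripper_width: -0.004
grasp_force: 0.8
```

Call:
{"fn": "step_arm", "kwargs": {"series": [0,0.025,0.001,0,0,0,0.05,0.001,0,0,0,0.075,0.001,0,0,0,0.1,0.001,0,0,0,0.125,0.001,0,0]}}

```text
time_s: 38.43
eef_pos: [0.4904, -0.315, 0.0471]
tool_rot: [0.774, 0.633, 0.0, 0.002]
force: [0.5, 0.2, 0.1]
gripper_width: -0.001
grasp_force: 0.0
```

Call:
{"fn": "step_arm", "kwargs": {"series": [0,0.005,0,0,0,0,0.005,0,0,0]}}

```text
time_s: 38.6
eef_pos: [0.4916, -0.3152, 0.0466]
tool_rot: [0.774, 0.633, 0.0, 0.002]
force: [-0.1, -0.3, 7.8]
gripper_width: 0.001
grasp_force: 4.3
```

Call:
{"fn": "step_arm", "kwargs": {"series": [0,0,-0.1,0,0,0,0,-0.2,0,0,0,0,-0.3,0,0,0,0,-0.4,0,0,0,0,-0.5,0,0]}}

```text
time_s: 39.02
eef_pos: [0.4895, -0.3139, 0.1962]
tool_rot: [0.774, 0.633, -0.0, -0.001]
force: [0.8, -0.7, 0.4]
gripper_width: -0.003
grasp_force: 0.0
```

```bash
python3 -c "
from h import *
plan()
lookg((.482,-.313),258.5)"
```

```text
t 39.02 at [ 0.4895 -0.3139  0.1962] psi -11.4 j6 -0.56 F [ 0.8 -0.7  0.4] w -0.003 gf 0.0
100 [136 137 136 133 134 136 135 123  84  57  61  64  67  71  73  75  77  78  80  81  82  81  83  83  81  81  80  79  76  73  71  68  80 127 137 138 136 135 133 134 134]
180 [137 136 137 135 135 134 133 130  90  62  63  67  71  74  76  77  79  82  83  84  85  84  84  84  83  82  81  79  77  74  71  67  79 125 133 133 133 133 135 135 134]
260 [137 137 138 138 135 133 132 120  81  61  65  69  73  75  76  79  80  84  85  85  86  85  84  83  84  82  81  79  77  75  71  68  85 126 136 136 137 137 133 132 134]
310 [136 136 134 133 133 133 134 126  91  64  67  70  74  77  79  80  83  84  86  87  86  86  86  84  84  83  81  78  77  74  72  67  89 135 139 136 137 136 134 133 134]
```

Still hidden, so by elimination two more +60° rolls are needed. I do the two strokes in one batch, then look.

Call:
{"fn": "step_arm", "kwargs": {"series": [0,-0.063,0.12,0,0,0,-0.063,0.24,0,0,0,-0.063,0.36,0,0,0,-0.063,0.45,0,0,0,-0.063,0.48,0,0]}}

```text
time_s: 39.48
eef_pos: [0.4691, -0.3085, 0.0472]
tool_rot: [0.774, 0.633, -0.001, -0.004]
force: [-0.6, -0.6, -0.5]
gripper_width: 0.001
grasp_force: 0.0
```

Call:
{"fn": "step_arm", "kwargs": {"series": [0,0,0,0,0,0,0,0,0,0,0,0,0.01,0,0,0,0,0.02,0,0,0,0,0.021,0,0]}}

```text
time_s: 39.9
eef_pos: [0.473, -0.3118, 0.0468]
tool_rot: [0.774, 0.633, 0.0, 0.002]
force: [0.3, 0.7, 5.1]
gripper_width: -0.0
grasp_force: 2.7
```

Call:
{"fn": "step_arm", "kwargs": {"series": [0,0.025,0.001,0,0,0,0.05,0.001,0,0,0,0.075,0.001,0,0,0,0.1,0.001,0,0,0,0.125,0.001,0,0]}}

```text
time_s: 40.32
eef_pos: [0.5102, -0.319, 0.047]
tool_rot: [0.774, 0.633, 0.0, 0.002]
force: [-0.7, 0.2, -0.3]
gripper_width: -0.002
grasp_force: 0.0
```

Call:
{"fn": "step_arm", "kwargs": {"series": [0,0.005,0,0,0,0,0.005,0,0,0]}}

```text
time_s: 40.48
eef_pos: [0.5115, -0.3193, 0.0465]
tool_rot: [0.774, 0.633, 0.0, 0.002]
force: [-0.1, 0.3, 9.9]
gripper_width: 0.0
grasp_force: 4.6
```

Call:
{"fn": "step_arm", "kwargs": {"series": [0,0,-0.1,0,0,0,0,-0.2,0,0,0,0,-0.3,0,0,0,0,-0.4,0,0,0,0,-0.5,0,0]}}

```text
time_s: 40.9
eef_pos: [0.5093, -0.3181, 0.1959]
tool_rot: [0.774, 0.633, -0.0, -0.0]
force: [-0.2, -0.2, -1.0]
gripper_width: 0.001
grasp_force: 0.0
```

```bash
python3 -c "
from h import *
plan()
lookg((.502,-.317),258.5)"
```

```text
t 40.9 at [ 0.5093 -0.3181  0.1959] psi -11.4 j6 -0.54 F [-0.2 -0.2 -1. ] w 0.001 gf 0.0
100 [130 133 130 127 128 129 130 125  87  57  59  64  67  70  72  74  77  78  78  81  81  83  83  82  82  81  80  78  75  80 118 116 115 130 134 135 134 135 134 132 133]
180 [132 134 135 133 134 135 136 133 106  67  62  67  70  72  75  77  78  79  81  82  85  86  86  85  85  82  80  79  77  78 116 117 114 127 134 133 134 136 138 136 135]
260 [136 137 136 134 136 137 135 131 119  75  62  67  71  74  75  77  79  81  82  85  87  89  89  87  85  83  81  79  76  77 109 115 112 123 130 129 129 130 132 134 137]
310 [135 138 138 136 134 134 133 133 113  70  63  69  71  74  76  78  80  83  85  86  89  92  90  87  85  84  81  79  77  77  96 113 110 122 132 135 136 135 134 135 135]
```

The stripe now shows on the -x side, as expected. One last stroke.

Call:
{"fn": "step_arm", "kwargs": {"series": [0,-0.063,0.12,0,0,0,-0.063,0.24,0,0,0,-0.063,0.36,0,0,0,-0.063,0.45,0,0,0,-0.063,0.48,0,0]}}

```text
time_s: 41.37
eef_pos: [0.4888, -0.3126, 0.0466]
tool_rot: [0.774, 0.633, -0.001, -0.004]
force: [-0.0, -0.6, -0.1]
gripper_width: 0.003
grasp_force: 0.0
```

Call:
{"fn": "step_arm", "kwargs": {"series": [0,0,0,0,0,0,0,0,0,0,0,0,0.01,0,0,0,0,0.02,0,0,0,0,0.021,0,0]}}

```text
time_s: 41.78
eef_pos: [0.4928, -0.3158, 0.0467]
tool_rot: [0.774, 0.633, 0.0, 0.002]
force: [-1.0, 1.3, 6.7]
gripper_width: -0.002
grasp_force: 3.7
```

Call:
{"fn": "step_arm", "kwargs": {"series": [0,0.025,0.001,0,0,0,0.05,0.001,0,0,0,0.075,0.001,0,0,0,0.1,0.001,0,0,0,0.125,0.001,0,0]}}

```text
time_s: 42.2
eef_pos: [0.5302, -0.3231, 0.0469]
tool_rot: [0.774, 0.633, 0.001, 0.003]
force: [-0.0, 0.5, 0.4]
gripper_width: -0.0
grasp_force: 0.0
```

Call:
{"fn": "step_arm", "kwargs": {"series": [0,0.005,0,0,0,0,0.005,0,0,0]}}

```text
time_s: 42.37
eef_pos: [0.5315, -0.3234, 0.0463]
tool_rot: [0.774, 0.633, 0.0, 0.002]
force: [-0.1, 1.6, 10.1]
gripper_width: 0.002
grasp_force: 4.7
```

Call:
{"fn": "step_arm", "kwargs": {"series": [0,0,-0.1,0,0,0,0,-0.2,0,0,0,0,-0.3,0,0,0,0,-0.4,0,0,0,0,-0.5,0,0]}}

```text
time_s: 42.78
eef_pos: [0.529, -0.3222, 0.1955]
tool_rot: [0.774, 0.633, -0.0, -0.0]
force: [0.5, -1.3, -0.3]
gripper_width: 0.003
grasp_force: 0.0
```

```bash
python3 -c "
from h import *
plan()
f,P=lookg((.522,-.321),258.5)
print(P[::6,54:66].mean((1,2)).astype(int))"
```

```text
t 42.78 at [ 0.529  -0.3222  0.1955] psi -11.4 j6 -0.53 F [ 0.5 -1.3 -0.3] w 0.003 gf 0.0
100 [135 135 133 132 130 130 132 131  98  62  59  63  67  70  73  75  76  80 113 143 148 146 146 141 101  81  78  77  76  74  70  67  77 119 130 130 130 131 132 132 133]
180 [132 133 134 135 134 131 129 128 117  72  61  64  68  72  74  75  77  80 100 138 147 149 149 144 111  81  79  79  77  75  71  68  68 116 129 130 132 131 130 130 131]
260 [136 136 134 135 137 137 136 134 127  84  62  64  68  72  74  77  79  81  91 128 144 144 143 143 129  91  79  79  78  76  72  69  66  91 128 136 137 138 137 134 133]
310 [137 137 136 135 134 135 135 133 124  83  62  66  69  72  75  77  79  80  84 123 144 146 143 142 131  90  80  79  78  76  73  69  66  85 127 134 131 128 129 131 134]
[ 69  70  69  70  71  70  70  70  50  57  77  86 139 144 144 147 142 140 143 143 144 144 142 143 142 144 141 139 138 139 140 138 137 138 137 138 139 136 132 135 135 135 132 133 131 130 131 129 129 126 128 129 129 124
  86  75 108 135 135 135 130]
```

The green code is up, with the stripe centred on the crown (index 21 of the 8.5 to 33 width). Grasp and carry.

Call:
{"fn": "step_arm", "kwargs": {"series": [-0.018,-0.028,0.1,0,0.7,-0.018,-0.028,0.2,0,0.7,-0.018,-0.028,0.3,0,0.7,-0.018,-0.028,0.42,0,0.7,-0.018,-0.028,0.5,0,0.7]}}

```text
time_s: 43.25
eef_pos: [0.519, -0.3252, 0.0415]
tool_rot: [0.774, 0.633, -0.0, -0.001]
force: [-0.2, 0.3, -0.4]
gripper_width: 0.692
grasp_force: 0.0
```

Call:
{"fn": "step_arm", "kwargs": {"series": [0,0,0.05,0,0.7,0,0,0.09,0,0.7,0,0,0.09,0,0.7,0,0,0.09,0,0.7]}}

```text
time_s: 43.58
eef_pos: [0.5202, -0.326, 0.0168]
tool_rot: [0.774, 0.633, -0.0, -0.0]
force: [0.8, 0.9, 0.6]
gripper_width: 0.7
grasp_force: 0.0
```

Call:
{"fn": "step_arm", "kwargs": {"series": [0,0,0,0,0.2,0,0,0,0,0.2,0,0,0,0,0.2,0,0,0,0,0.2,0,0,0,0,0.2]}}

```text
time_s: 44.0
eef_pos: [0.5213, -0.3269, 0.0188]
tool_rot: [0.774, 0.633, 0.0, 0.002]
force: [0.6, 0.7, 6.7]
gripper_width: 0.404
grasp_force: 60.0
```

Call:
{"fn": "step_arm", "kwargs": {"series": [0,0,-0.1,0,0.2,0,0,-0.2,0,0.2,0,0,-0.3,0,0.2,0,0,-0.5,0,0.2,0,0,-0.5,0,0.2]}}

```text
time_s: 44.42
eef_pos: [0.5219, -0.3273, 0.1719]
tool_rot: [0.774, 0.633, 0.001, 0.004]
force: [1.5, 0.7, -1.8]
gripper_width: 0.398
grasp_force: 60.3
```

Call:
{"fn": "step_arm", "kwargs": {"series": [0,0,0,0.04,0.2,0,0,0,0.08,0.2,0,0,0,0.12,0.2,0,0,0,0.16,0.2,0,0,0,0.195,0.2]}}

```text
time_s: 44.83
eef_pos: [0.52, -0.3257, 0.1672]
tool_rot: [0.93, 0.367, -0.0, -0.0]
force: [-0.2, 0.2, -0.4]
gripper_width: 0.397
grasp_force: 60.4
```

Call:
{"fn": "step_arm", "kwargs": {"series": [0,0,0,0.04,0.2,0,0,0,0.08,0.2,0,0,0,0.12,0.2,0,0,0,0.16,0.2,0,0,0,0.195,0.2]}}

```text
time_s: 45.25
eef_pos: [0.52, -0.3257, 0.167]
tool_rot: [0.998, 0.07, -0.0, -0.0]
force: [-0.0, -0.3, -1.3]
gripper_width: 0.397
grasp_force: 60.4
```

Call:
{"fn": "step_arm", "kwargs": {"series": [0,0,0,0.033,0.2,0,0,0,0.033,0.2,0,0,0,0.033,0.2]}}

```text
time_s: 45.5
eef_pos: [0.5201, -0.3258, 0.167]
tool_rot: [1.0, 0.022, -0.0, -0.0]
force: [0.3, -0.1, -1.3]
gripper_width: 0.399
grasp_force: 60.4
```

```bash
python3 -c "
from h import *
plan((.619,-.182,.17,92.4))
f=grab('wrist','w17.png')"
```

```text
t 45.5 at [ 0.5201 -0.3258  0.167 ] psi -87.4 j6 0.78 F [ 0.3 -0.1 -1.3] w 0.399 gf 60.4
[ 0.351 -0.464 -0.01 ] turn 0.001
```

Call:
{"fn": "step_arm", "kwargs": {"series": [0.351,-0.464,0,0,0.2,0.351,-0.464,0,0,0.2,0.351,-0.464,0,0,0.2,0.351,-0.464,0,0,0.2,0.351,-0.464,0,0,0.2]}}

```text
time_s: 45.97
eef_pos: [0.6227, -0.1767, 0.1672]
tool_rot: [1.0, 0.025, 0.001, -0.001]
force: [-0.4, 0.5, -1.0]
gripper_width: 0.403
grasp_force: 60.4
```

Call:
{"fn": "step_arm", "kwargs": {"series": [0,0,0,0,0.2,0,0,0,0,0.2,0,0,0,0,0.2]}}

```text
time_s: 46.22
eef_pos: [0.6188, -0.1837, 0.1668]
tool_rot: [1.0, 0.021, -0.0, 0.0]
force: [0.4, -0.2, -0.6]
gripper_width: 0.4
grasp_force: 60.4
```

```bash
python3 -c "
from h import *
plan((.619,-.182,.06,92.4))
s=grab('scene');d=grab('side')
print('spray foot',plane(s,(289,352),0),'top',tri(s,(290,313),d,(223,128)))
f=grab('wrist','w17.png')
print([pix(f,p).round() for p in [(.565,.133-.35,.008),(.674,.133-.35,.008)]])
_,m=blobs(f,'blue',None,50)
c=np.vstack([x for x in cv2.findContours(m,cv2.RETR_EXTERNAL,cv2.CHAIN_APPROX_NONE)[0] if len(x)>40])[:,0]
P=np.array([plane(f,q,.008)[:2] for q in c]);
for y in np.arange(-.22,.0,.02):
    k=abs(P[:,1]-y)<.004
    if k.any(): print(y.round(2),P[k,0].min().round(4),P[k,0].max().round(4))
print(P.min(0),P.max(0))"
```

```text
t 46.22 at [ 0.6188 -0.1837  0.1668] psi -87.6 j6 1.07 F [ 0.4 -0.2 -0.6] w 0.4 gf 60.4
[ 0.001 -0.005  0.356] turn 0.0
spray foot [ 0.78479668 -0.21592056  0.        ] top (array([ 0.78178403, -0.21452216,  0.12060649]), np.float64(0.001359374553556129))
[array([306., 248.]), array([314., 144.])]
-0.14 0.5654 0.6494
-0.12 0.5647 0.6545
-0.1 0.5741 0.6491
-0.08 0.5925 0.6355
-0.02 0.5888 0.6349
[ 0.55662633 -0.14434936] [0.66394557 0.07948976]
```

View pics/w17.png

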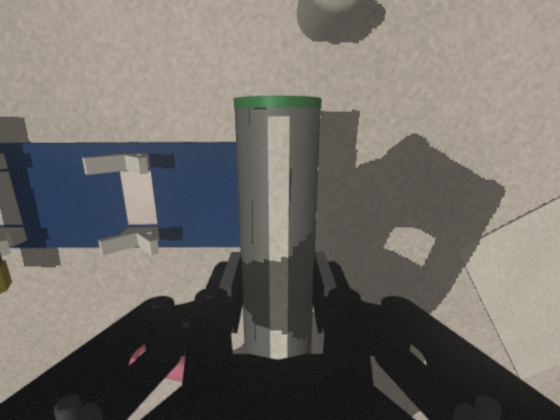

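The held green tube has its stripe up at column 279. The middle place's notches are at (118,163) and (130,242), and the spray bottle is well behind (0.78,-0.215). Next I check the place position and lower the tube.

```bash
python3 -c "
from h import *
f=grab('wrist')
for q in [(83,164),(150,160),(99,247),(158,241)]: print(q,plane(f,q,.047).round(4))
a,b=plane(f,(200,142),.008),plane(f,(200,247),.008);print(a,b,(a+b)/2)
plan((.619,-.182,.054,92.4))"
```

```text
(83, 164) [ 0.6524 -0.0179  0.047 ]
(150, 160) [ 0.658  -0.0749  0.047 ]
(99, 247) [ 0.576  -0.0209  0.047 ]
(158, 241) [ 0.5841 -0.0759  0.047 ]
[ 0.67146431 -0.10791521  0.008     ] [ 0.56188036 -0.1038088   0.008     ] [ 0.61667233 -0.10586201  0.008     ]
t 46.42 at [ 0.6189 -0.1841  0.167 ] psi -87.7 j6 1.07 F [ 0.4 -0.3 -1.1] w 0.4 gf 60.5
[ 0.001 -0.007  0.377] turn -0.001
```

Call:
{"fn": "step_arm", "kwargs": {"series": [0.001,0,0.1,0,0.2,0.001,0,0.2,0,0.2,0.001,0,0.3,0,0.2,0.001,0,0.35,0,0.2,0.001,0,0.36,0,0.2]}}

```text
time_s: 46.83
eef_pos: [0.6171, -0.1824, 0.0553]
tool_rot: [1.0, 0.02, -0.003, -0.002]
force: [-0.9, 0.9, -0.6]
gripper_width: 0.4
grasp_force: 60.4
```

Call:
{"fn": "step_arm", "kwargs": {"series": [0,0,0,0,0.2,0,0,0.005,0,0.2,0,0,0.01,0,0.2,0,0,0.014,0,0.2,0,0,0.014,0,0.2]}}

```text
time_s: 47.25
eef_pos: [0.6205, -0.1828, 0.0559]
tool_rot: [1.0, 0.021, 0.001, 0.0]
force: [-0.6, 0.2, -1.4]
gripper_width: 0.399
grasp_force: 60.4
```

Call:
{"fn": "step_arm", "kwargs": {"series": [0,0,0.004,0,0.2,0,0,0.01,0,0.2,0,0,0.012,0,0.2,0,0,0.012,0,0.2]}}

```text
time_s: 47.58
eef_pos: [0.6205, -0.1831, 0.0518]
tool_rot: [1.0, 0.021, 0.001, 0.001]
force: [-0.3, -0.7, 1.1]
gripper_width: 0.399
grasp_force: 60.9
```

Just touching. Settle 1 mm more, then release and lift.

Call:
{"fn": "step_arm", "kwargs": {"series": [0,0,0.003,0,0.2,0,0,0.003,0,0.2,0,0,0.003,0,0.2]}}

```text
time_s: 47.83
eef_pos: [0.6207, -0.1835, 0.0513]
tool_rot: [1.0, 0.021, 0.001, 0.001]
force: [-0.3, -3.8, 4.9]
gripper_width: 0.397
grasp_force: 61.2
```

Call:
{"fn": "step_arm", "kwargs": {"series": [0,0,0,0,0.6,0,0,0,0,0.6,0,0,0,0,0.6,0,0,0,0,0.6,0,0,0,0,0.6]}}

```text
time_s: 48.25
eef_pos: [0.6197, -0.1821, 0.0499]
tool_rot: [1.0, 0.021, -0.0, -0.0]
force: [-0.3, -0.9, -0.2]
gripper_width: 0.597
grasp_force: 0.0
```

Call:
{"fn": "step_arm", "kwargs": {"series": [0,0,-0.1,0,0.6,0,0,-0.2,0,0.6,0,0,-0.3,0,0.6,0,0,-0.4,0,0.6,0,0,-0.5,0,0.6]}}

```text
time_s: 48.67
eef_pos: [0.6196, -0.1821, 0.2014]
tool_rot: [1.0, 0.021, -0.0, -0.0]
force: [1.2, 0.0, 0.7]
gripper_width: 0.6
grasp_force: 0.0
```

Call:
{"fn": "step_arm", "kwargs": {"series": [0,0,0,0,0.6,0,0,0,0,0.6,0,0,0,0,0.6]}}

```text
time_s: 48.92
eef_pos: [0.6193, -0.1821, 0.1998]
tool_rot: [1.0, 0.021, -0.001, -0.0]
force: [0.1, -0.3, 0.2]
gripper_width: 0.598
grasp_force: 0.0
```

```bash
python3 -c "
from h import *
plan((.52,.2,.25,92.4),(.5525,.3145,.25,92.4))
f=grab('wrist','w18.png')
for r in range(100,290,15): print(r,[int(x) for x in f['pixels'][r,238:316:2].mean(1)])
print([pix(f,(.6195+s*np.cos(.042),-.184+s*np.sin(.042),.05)).round(1) for s in (-.045,-.031,0,.031,.045,.08)])
s=grab('scene');d=grab('side')
print(blobs(s,'yellow',(250,170,370,260),20)[0],blobs(s,'green',(190,250,300,340),10)[0],blobs(d,'yellow',(200,200,320,270),4)[0],blobs(d,'green',(220,140,320,200),4)[0])
"
```

```text
t 48.92 at [ 0.6193 -0.1821  0.1998] psi -87.6 j6 1.07 F [ 0.1 -0.3  0.2] w 0.598 gf 0.0
[-0.277 -1.286 -0.167] turn 0.0
[-0.153 -1.663 -0.167] turn 0.0
100 [149, 145, 147, 151, 151, 152, 147, 143, 145, 150, 152, 154, 150, 154, 155, 153, 146, 146, 148, 150, 153, 151, 149, 149, 148, 145, 145, 144, 145, 147, 151, 148, 141, 141, 144, 145, 145, 143, 143]
115 [149, 152, 155, 155, 153, 149, 148, 151, 149, 148, 143, 100, 80, 84, 87, 89, 92, 98, 102, 110, 110, 102, 99, 93, 88, 84, 80, 79, 72, 68, 58, 76, 83, 81, 79, 81, 80, 79, 102]
130 [152, 151, 148, 144, 145, 148, 146, 146, 149, 147, 145, 126, 78, 82, 86, 84, 92, 98, 106, 111, 160, 154, 157, 150, 137, 82, 79, 76, 70, 65, 62, 81, 80, 82, 82, 83, 82, 86, 141]
145 [66, 68, 67, 65, 67, 66, 65, 64, 66, 66, 68, 68, 75, 82, 84, 82, 89, 98, 102, 110, 155, 156, 157, 154, 128, 81, 80, 74, 68, 63, 53, 47, 47, 49, 45, 49, 50, 64, 107]
160 [66, 63, 64, 61, 65, 63, 74, 154, 159, 137, 118, 114, 76, 82, 82, 87, 92, 98, 104, 111, 158, 156, 157, 159, 129, 80, 76, 72, 68, 58, 59, 87, 154, 122, 119, 91, 47, 72, 81]
175 [65, 63, 63, 64, 64, 64, 62, 60, 64, 66
[... 1106 characters left out ...]
47, 64, 91, 68, 51, 50, 62, 145, 149, 151, 151, 147, 145, 145, 148]
280 [148, 144, 144, 145, 149, 149, 150, 148, 142, 143, 145, 150, 152, 149, 148, 147, 146, 147, 150, 147, 151, 150, 149, 149, 145, 152, 149, 148, 146, 148, 149, 149, 146, 147, 145, 148, 148, 142, 142]
[array([279.4, 242.6]), array([279.4, 229.9]), array([279.5, 200.3]), array([279.5, 168.9]), array([279.5, 154. ]), array([279.6, 114.8])]
[([296.8, 210.7], [292, 205, 11, 14, 67]), ([347.1, 235.1], [343, 229, 9, 14, 81])] [([217.4, 272.8], [213, 267, 11, 13, 70]), ([271.6, 304.4], [266, 297, 12, 16, 123])] [([225.5, 228.5], [225, 225, 2, 8, 10]), ([280.9, 239.4], [276, 235, 11, 10, 86])] [([296.3, 164.9], [292, 161, 9, 9, 67])]
```

Both tubes are seated. The green stripe sits about 1.7 px off the crown (~5°, towards -y): it was released about 1.3 mm off the V centre and rolled down the wall (√2·δ/R ≈ 5°). The same effect cures it: regrip, lift, shift 1 mm to -y, lower and release.

Call:
{"fn": "step_arm", "kwargs": {"series": [0,0,0.1,0,0.6,0,0,0.2,0,0.6,0,0,0.3,0,0.6,0,0,0.4,0,0.6,0,0,0.48,0,0.6]}}

```text
time_s: 49.48
eef_pos: [0.6182, -0.1817, 0.0526]
tool_rot: [1.0, 0.021, -0.002, -0.001]
force: [0.3, -0.3, -0.2]
gripper_width: 0.598
grasp_force: 0.0
```

Call:
{"fn": "step_arm", "kwargs": {"series": [0,0,0.01,0,0.6,0,0,0.02,0,0.6,0,0,0.02,0,0.6,0,0,0.02,0,0.6,0,0,0.02,0,0.6]}}

```text
time_s: 49.9
eef_pos: [0.6212, -0.183, 0.0521]
tool_rot: [1.0, 0.021, 0.001, 0.001]
force: [-0.6, 1.3, 1.4]
gripper_width: 0.598
grasp_force: 0.0
```

Call:
{"fn": "step_arm", "kwargs": {"series": [0,0,0,0,0.2,0,0,0,0,0.2,0,0,0,0,0.2,0,0,0,0,0.2,0,0,0,0,0.2]}}

```text
time_s: 50.32
eef_pos: [0.6211, -0.1841, 0.0525]
tool_rot: [1.0, 0.021, 0.002, 0.002]
force: [-1.2, -3.3, 6.9]
gripper_width: 0.397
grasp_force: 59.4
```

Call:
{"fn": "step_arm", "kwargs": {"series": [0,0,-0.02,0,0.2,0,0.0035,-0.02,0,0.2,0,0.0035,-0.02,0,0.2,0,0.0035,-0.01,0,0.2,0,0.0035,-0.005,0,0.2]}}

```text
time_s: 50.73
eef_pos: [0.6204, -0.1842, 0.0524]
tool_rot: [1.0, 0.021, 0.0, 0.001]
force: [-4.1, -0.8, 16.1]
gripper_width: 0.396
grasp_force: 61.5
```

Call:
{"fn": "step_arm", "kwargs": {"series": [0,0,0,0,0.2,0,0,0.002,0,0.2,0,0,0.002,0,0.2,0,0,0.002,0,0.2]}}

```text
time_s: 51.07
eef_pos: [0.6204, -0.1842, 0.0524]
tool_rot: [1.0, 0.021, 0.0, 0.001]
force: [-1.9, -1.3, 8.2]
gripper_width: 0.401
grasp_force: 60.7
```

Call:
{"fn": "step_arm", "kwargs": {"series": [0,0,0,0,0.6,0,0,0,0,0.6,0,0,0,0,0.6,0,0,0,0,0.6,0,0,0,0,0.6]}}

```text
time_s: 51.48
eef_pos: [0.6198, -0.1833, 0.0507]
tool_rot: [1.0, 0.021, -0.0, -0.0]
force: [-0.1, -0.3, -0.8]
gripper_width: 0.6
grasp_force: 0.0
```

Call:
{"fn": "step_arm", "kwargs": {"series": [0,0,-0.1,0,0.6,0,0,-0.2,0,0.6,0,0,-0.3,0,0.6,0,0,-0.4,0,0.6,0,0,-0.5,0,0.6]}}

```text
time_s: 51.9
eef_pos: [0.6197, -0.1833, 0.2023]
tool_rot: [1.0, 0.021, -0.0, -0.0]
force: [1.0, 0.3, 0.8]
gripper_width: 0.6
grasp_force: 0.0
```

Call:
{"fn": "step_arm", "kwargs": {"series": [0,0,0,0,0.6,0,0,0,0,0.6,0,0,0,0,0.6]}}

```text
time_s: 52.15
eef_pos: [0.6194, -0.1832, 0.2007]
tool_rot: [1.0, 0.021, -0.001, -0.0]
force: [-0.6, 0.1, -0.5]
gripper_width: 0.603
grasp_force: 0.0
```

```bash
python3 -c "
from h import *
plan((.52,.2,.25,92.4),(.5525,.3145,.25,92.4))
f=grab('wrist','w19.png')
for r in (120,130,145,160,175,190,220,235,250,265): print(r,[int(x) for x in f['pixels'][r,250:312:2].mean(1)])"
```

```text
t 52.15 at [ 0.6194 -0.1832  0.2007] psi -87.6 j6 1.07 F [-0.6  0.1 -0.5] w 0.603 gf 0.0
[-0.277 -1.29  -0.164] turn 0.0
[-0.153 -1.667 -0.164] turn 0.0
120 [152, 151, 153, 149, 138, 80, 82, 86, 88, 92, 96, 101, 108, 126, 153, 155, 155, 154, 82, 81, 80, 74, 68, 62, 67, 83, 83, 82, 78, 79, 80]
130 [145, 146, 148, 148, 141, 80, 84, 85, 88, 93, 96, 102, 108, 130, 157, 154, 154, 147, 80, 81, 78, 75, 67, 63, 67, 82, 81, 81, 82, 80, 83]
145 [64, 67, 66, 66, 65, 72, 81, 87, 87, 87, 95, 101, 106, 126, 154, 156, 156, 147, 88, 78, 78, 73, 68, 59, 49, 49, 47, 47, 49, 48, 61]
160 [111, 158, 153, 121, 118, 79, 80, 84, 88, 90, 94, 99, 107, 131, 158, 155, 157, 152, 89, 79, 74, 72, 64, 56, 76, 115, 142, 119, 110, 50, 60]
175 [64, 64, 65, 64, 64, 68, 78, 84, 87, 89, 94, 99, 105, 128, 150, 156, 158, 152, 74, 76, 72, 68, 61, 55, 46, 48, 44, 43, 46, 49, 95]
190 [64, 65, 62, 65, 66, 69, 77, 81, 86, 90, 94, 99, 101, 126, 157, 159, 157, 143, 82, 63, 52, 55, 53, 49, 47, 42, 46, 45, 43, 49, 78]
220 [66, 65, 65, 68, 66, 67, 76, 84, 87, 88, 94, 96, 96, 117, 159, 166, 160, 151, 70, 73, 70, 65, 57, 51, 49, 45, 48, 47, 43, 53, 78]
235 [88, 113, 157, 151, 120, 116, 78, 84, 85, 81, 92, 96, 95, 117, 163, 160, 165, 147, 80, 76, 71, 64, 57, 72, 151, 150, 120, 111, 58, 78, 145]
250 [148, 147, 145, 142, 129, 62, 62, 86, 87, 88, 93, 92, 94, 92, 89, 84, 85, 80, 76, 75, 69, 62, 55, 44, 78, 118, 116, 119, 130, 150, 143]
265 [142, 142, 146, 142, 134, 71, 67, 68, 69, 70, 93, 60, 60, 153, 157, 158, 159, 156, 97, 59, 93, 50, 46, 51, 102, 148, 147, 151, 149, 148, 145]
```

The stripe offset is unchanged: on gripping, the V pulled the compliant arm to centre, so my shift only reached the centre. Repeat with a larger shift, reading before release.

Call:
{"fn": "step_arm", "kwargs": {"series": [0,0,0.1,0,0.6,0,0,0.2,0,0.6,0,0,0.3,0,0.6,0,0,0.4,0,0.6,0,0,0.48,0,0.6]}}

```text
time_s: 52.62
eef_pos: [0.6177, -0.1824, 0.0529]
tool_rot: [1.0, 0.021, -0.003, -0.001]
force: [1.2, 0.1, 0.3]
gripper_width: 0.6
grasp_force: 0.0
```

Call:
{"fn": "step_arm", "kwargs": {"series": [0,0,0.01,0,0.6,0,0,0.02,0,0.6,0,0,0.02,0,0.6,0,0,0.02,0,0.6,0,0,0.02,0,0.6]}}

```text
time_s: 53.03
eef_pos: [0.6211, -0.1841, 0.0529]
tool_rot: [1.0, 0.021, 0.001, 0.001]
force: [0.6, 0.2, 0.0]
gripper_width: 0.601
grasp_force: 0.0
```

Call:
{"fn": "step_arm", "kwargs": {"series": [0,0,0,0,0.2,0,0,0,0,0.2,0,0,0,0,0.2,0,0,0,0,0.2,0,0,0,0,0.2]}}

```text
time_s: 53.45
eef_pos: [0.621, -0.1842, 0.0532]
tool_rot: [1.0, 0.021, 0.001, 0.001]
force: [-1.5, -0.3, 6.6]
gripper_width: 0.399
grasp_force: 59.6
```

Call:
{"fn": "step_arm", "kwargs": {"series": [0,0,-0.02,0,0.2,0,0,-0.03,0,0.2,0,0.007,-0.03,0,0.2,0,0.007,-0.03,0,0.2,0,0.007,-0.03,0,0.2]}}

```text
time_s: 53.87
eef_pos: [0.6199, -0.1857, 0.06]
tool_rot: [1.0, 0.021, -0.0, -0.0]
force: [-0.3, 0.4, -0.8]
gripper_width: 0.399
grasp_force: 59.8
```

Call:
{"fn": "step_arm", "kwargs": {"series": [0,0,0,0,0.2,0,0,0.01,0,0.2,0,0,0.016,0,0.2,0,0,0.018,0,0.2,0,0,0.018,0,0.2]}}

```text
time_s: 54.28
eef_pos: [0.6198, -0.1853, 0.0544]
tool_rot: [1.0, 0.021, -0.0, -0.0]
force: [0.3, 0.3, -1.5]
gripper_width: 0.391
grasp_force: 59.9
```

Call:
{"fn": "step_arm", "kwargs": {"series": [0,0,0,0,0.2,0,0,0,0,0.2,0,0,0,0,0.2]}}

```text
time_s: 54.53
eef_pos: [0.6201, -0.1856, 0.0548]
tool_rot: [1.0, 0.021, -0.0, -0.0]
force: [0.0, 0.2, -0.9]
gripper_width: 0.403
grasp_force: 59.9
```

Call:
{"fn": "step_arm", "kwargs": {"series": [0,0,0,0,0.6,0,0,0,0,0.6,0,0,0,0,0.6,0,0,0,0,0.6,0,0,0,0,0.6]}}

```text
time_s: 54.95
eef_pos: [0.6202, -0.1858, 0.055]
tool_rot: [1.0, 0.021, 0.0, 0.0]
force: [-0.0, 0.1, 0.3]
gripper_width: 0.601
grasp_force: 0.0
```

Call:
{"fn": "step_arm", "kwargs": {"series": [0,0,-0.1,0,0.6,0,0,-0.2,0,0.6,0,0,-0.3,0,0.6,0,0,-0.4,0,0.6,0,0,-0.5,0,0.6]}}

```text
time_s: 55.37
eef_pos: [0.6199, -0.1856, 0.2063]
tool_rot: [1.0, 0.021, -0.0, -0.0]
force: [0.3, 0.4, -0.2]
gripper_width: 0.595
grasp_force: 0.0
```

Call:
{"fn": "step_arm", "kwargs": {"series": [0,0,0,0,0.6,0,0,0,0,0.6,0,0,0,0,0.6]}}

```text
time_s: 55.62
eef_pos: [0.6195, -0.1854, 0.2045]
tool_rot: [1.0, 0.021, -0.0, -0.0]
force: [0.1, 0.3, -0.2]
gripper_width: 0.6
grasp_force: 0.0
```

```bash
python3 -c "
from h import *
plan((.52,.2,.25,92.4),(.5525,.3145,.25,92.4))
f=grab('wrist','w20.png')
for r in (120,130,145,160,175,220,250,265): print(r,[int(x) for x in f['pixels'][r,250:312:2].mean(1)])"
```

```text
t 55.62 at [ 0.6195 -0.1854  0.2045] psi -87.6 j6 1.07 F [ 0.1  0.3 -0.2] w 0.6 gf 0.0
[-0.277 -1.297 -0.152] turn 0.0
[-0.153 -1.674 -0.152] turn 0.0
120 [152, 151, 150, 136, 76, 83, 87, 90, 94, 98, 108, 152, 157, 157, 158, 138, 85, 83, 80, 79, 71, 65, 60, 76, 85, 82, 81, 78, 78, 77, 108]
130 [148, 149, 146, 133, 76, 81, 87, 88, 94, 98, 106, 159, 157, 159, 153, 139, 83, 84, 81, 76, 70, 64, 63, 78, 82, 82, 80, 82, 82, 87, 141]
145 [66, 68, 64, 64, 70, 81, 84, 88, 91, 96, 107, 160, 156, 159, 159, 142, 85, 80, 78, 76, 69, 63, 55, 44, 49, 48, 47, 50, 53, 68, 104]
160 [160, 154, 121, 118, 75, 80, 86, 88, 91, 95, 100, 158, 157, 160, 163, 144, 83, 81, 75, 74, 68, 62, 59, 86, 153, 129, 119, 89, 46, 66, 88]
175 [64, 62, 62, 63, 68, 79, 83, 87, 91, 95, 99, 151, 155, 161, 163, 130, 81, 80, 76, 72, 66, 59, 49, 45, 43, 45, 46, 43, 50, 89, 121]
220 [66, 67, 69, 66, 67, 76, 84, 84, 89, 92, 96, 138, 166, 167, 165, 131, 80, 79, 74, 69, 64, 58, 47, 47, 45, 48, 46, 49, 58, 81, 84]
250 [147, 146, 143, 128, 62, 60, 84, 89, 89, 92, 95, 95, 91, 89, 88, 85, 79, 74, 73, 68, 63, 53, 52, 100, 146, 145, 146, 148, 145, 146, 145]
265 [140, 144, 144, 138, 72, 63, 64, 65, 98, 82, 95, 160, 158, 161, 160, 158, 107, 86, 103, 53, 53, 54, 53, 112, 149, 145, 145, 149, 147, 146, 146]
```

The green stripe is now centred (275.8 against the tube centre 276.4, about 2° or less). Next, the stop button.

Call:
{"fn": "step_arm", "kwargs": {"series": [-0.05,-0.557,-0.15,0,0,-0.05,-0.557,-0.15,0,0,-0.05,-0.557,-0.15,0,0,-0.05,-0.557,-0.15,0,0,-0.05,-0.557,-0.15,0,0]}}

```text
time_s: 56.08
eef_pos: [0.5961, -0.0133, 0.2496]
tool_rot: [1.0, 0.023, -0.001, -0.002]
force: [0.0, -0.4, -1.0]
gripper_width: -0.002
grasp_force: 0.0
```

Call:
{"fn": "step_arm", "kwargs": {"series": [-0.05,-0.557,0,0,0,-0.05,-0.557,0,0,0,-0.05,-0.557,0,0,0,-0.05,-0.557,0,0,0,-0.05,-0.557,0,0,0]}}

```text
time_s: 56.5
eef_pos: [0.5732, 0.1536, 0.2479]
tool_rot: [1.0, 0.024, -0.002, -0.002]
force: [-0.4, -0.3, 0.3]
gripper_width: -0.001
grasp_force: 0.0
```

Call:
{"fn": "step_arm", "kwargs": {"series": [-0.05,-0.557,0,0,0,-0.05,-0.557,0,0,0,-0.05,-0.557,0,0,0,-0.05,-0.557,0,0,0,-0.05,-0.557,0,0,0]}}

```text
time_s: 56.92
eef_pos: [0.5519, 0.3195, 0.248]
tool_rot: [1.0, 0.024, -0.001, -0.001]
force: [1.4, -0.4, -0.4]
gripper_width: 0.0
grasp_force: 0.0
```

Call:
{"fn": "step_arm", "kwargs": {"series": [0,0,0,0,0,0,0,0,0,0,0,0,0,0,0]}}

```text
time_s: 57.17
eef_pos: [0.5541, 0.3115, 0.2488]
tool_rot: [1.0, 0.02, -0.001, 0.001]
force: [-0.4, -0.7, -0.1]
gripper_width: -0.001
grasp_force: 0.0
```

```bash
python3 -c "
from h import *
f=grab('wrist','w21.png');s=grab('scene');d=grab('side')
R=blobs(f,'red',None,20)[0];print(R,blobs(f,'orange',None,20)[0])
rs=blobs(s,'red',(330,150,380,190),8)[0];rd=blobs(d,'red',(235,290,275,325),8)[0];print(rs,rd)
r=max(R,key=lambda b:b[1][4])[0]
print(plane(f,r,.0565)); 
if rs: print(tri(f,r,s,rs[0][0]))
if rd: print(tri(f,r,d,rd[0][0]))
plan((.5525,.3145,.08,92.4))"
```

```text
[([274.5, 192.3], [266, 184, 18, 17, 207])] [([179.0, 210.5], [174, 206, 11, 10, 84])]
[([357.9, 171.8], [355, 170, 7, 5, 28])] [([254.6, 307.4], [251, 304, 8, 8, 54])]
[0.55190334 0.31442304 0.0565    ]
(array([0.55278171, 0.31460148, 0.05839602]), np.float64(0.000897078255717578))
(array([0.55137228, 0.3144405 , 0.0541667 ]), np.float64(6.776957314572246e-05))
t 57.32 at [0.5545 0.3115 0.2496] psi -87.7 j6 1.87 F [-0.3  0.4  0.5] w 0.006 gf 0.0
[-0.006 -0.01   0.565] turn -0.001
```

Call:
{"fn": "step_arm", "kwargs": {"series": [-0.008,-0.01,0.12,0,0,-0.008,-0.01,0.24,0,0,-0.008,-0.01,0.36,0,0,-0.008,-0.01,0.48,0,0,-0.008,-0.01,0.56,0,0]}}

```text
time_s: 57.73
eef_pos: [0.5504, 0.3144, 0.0788]
tool_rot: [1.0, 0.02, -0.002, 0.001]
force: [1.1, -0.8, -0.1]
gripper_width: -0.003
grasp_force: 0.0
```

Call:
{"fn": "step_arm", "kwargs": {"series": [0,0,0.01,0,0,0,0,0.02,0,0,0,0,0.03,0,0,0,0,0.03,0,0,0,0,0.03,0,0]}}

```text
time_s: 58.15
eef_pos: [0.5528, 0.3165, 0.0747]
tool_rot: [1.0, 0.021, 0.002, -0.001]
force: [-0.6, 0.1, -0.0]
gripper_width: -0.002
grasp_force: 0.0
```

Call:
{"fn": "step_arm", "kwargs": {"series": [0,0,0.007,0,0,0,0,0.013,0,0,0,0,0.013,0,0,0,0,0.013,0,0]}}

```text
time_s: 58.48
eef_pos: [0.5523, 0.3165, 0.0697]
tool_rot: [1.0, 0.021, 0.001, -0.0]
force: [0.4, 0.3, 2.4]
gripper_width: -0.001
grasp_force: 0.8
```

Call:
{"fn": "step_arm", "kwargs": {"series": [0,0,0.007,0,0,0,0,0.013,0,0,0,0,0.013,0,0,0,0,0.013,0,0]}}

```text
time_s: 58.82
eef_pos: [0.5524, 0.3165, 0.0654]
tool_rot: [1.0, 0.021, 0.001, -0.0]
force: [1.4, 0.7, 3.3]
gripper_width: -0.0
grasp_force: 1.8
```

Call:
{"fn": "step_arm", "kwargs": {"series": [0,0,0.005,0,0,0,0,0.01,0,0,0,0,0.013,0,0,0,0,0.013,0,0,0,0,0.013,0,0]}}

```text
time_s: 59.23
eef_pos: [0.5524, 0.3166, 0.0648]
tool_rot: [1.0, 0.021, 0.001, -0.0]
force: [-2.4, -1.0, 21.3]
gripper_width: 0.0
grasp_force: 10.4
```

Call:
{"fn": "step_arm", "kwargs": {"series": [0,0,0.003,0,0,0,0,0.006,0,0,0,0,0.006,0,0,0,0,0.006,0,0]}}

```text
time_s: 59.57
eef_pos: [0.5524, 0.3166, 0.0646]
tool_rot: [1.0, 0.021, 0.002, -0.0]
force: [-4.8, -1.7, 29.6]
gripper_width: 0.001
grasp_force: 14.6
```

The stop button is bottomed: hard stop at TCP z≈0.065 after 6 mm of travel, at 30 N. Lift off and turn for the cover.

Call:
{"fn": "step_arm", "kwargs": {"series": [0,0,-0.05,0,0,0,0,-0.15,0,0,0,0,-0.27,0,0,0,0,-0.4,0,0,0,0,-0.5,0,0.4]}}

```text
time_s: 59.98
eef_pos: [0.5506, 0.3159, 0.211]
tool_rot: [1.0, 0.021, -0.001, 0.0]
force: [1.1, 0.1, 0.5]
gripper_width: 0.132
grasp_force: 0.0
```

Call:
{"fn": "step_arm", "kwargs": {"series": [0,0,0,-0.04,0.4,0,0,0,-0.08,0.4,0,0,0,-0.12,0.4,0,0,0,-0.16,0.4,0,0,0,-0.197,0.4]}}

```text
time_s: 60.4
eef_pos: [0.5499, 0.3157, 0.2082]
tool_rot: [0.945, 0.327, -0.002, 0.0]
force: [-0.4, 0.2, 0.2]
gripper_width: 0.404
grasp_force: 0.0
```

Call:
{"fn": "step_arm", "kwargs": {"series": [0,0,0,-0.04,0.4,0,0,0,-0.08,0.4,0,0,0,-0.12,0.4,0,0,0,-0.16,0.4,0,0,0,-0.197,0.4]}}

```text
time_s: 60.82
eef_pos: [0.5499, 0.3156, 0.2079]
tool_rot: [0.8, 0.6, -0.002, -0.001]
force: [0.0, 0.1, 0.6]
gripper_width: 0.399
grasp_force: 0.0
```

Call:
{"fn": "step_arm", "kwargs": {"series": [0,0,0,-0.04,0.4,0,0,0,-0.08,0.4,0,0,0,-0.12,0.4,0,0,0,-0.16,0.4,0,0,0,-0.197,0.4]}}

```text
time_s: 61.23
eef_pos: [0.5499, 0.3157, 0.2079]
tool_rot: [0.58, 0.815, -0.002, -0.001]
force: [0.1, 0.1, 1.3]
gripper_width: 0.401
grasp_force: 0.0
```

Call:
{"fn": "step_arm", "kwargs": {"series": [0,0,0,-0.04,0.4,0,0,0,-0.08,0.4,0,0,0,-0.12,0.4,0,0,0,-0.16,0.4,0,0,0,-0.197,0.4]}}

```text
time_s: 61.65
eef_pos: [0.5499, 0.3156, 0.2079]
tool_rot: [0.304, 0.953, -0.001, -0.002]
force: [0.2, 0.7, -0.0]
gripper_width: 0.4
grasp_force: 0.0
```

Call:
{"fn": "step_arm", "kwargs": {"series": [0,0,0,0,0.4,0,0,0,0,0.4]}}

```text
time_s: 61.82
eef_pos: [0.5504, 0.3159, 0.2083]
tool_rot: [0.308, 0.951, -0.001, -0.001]
force: [0.2, -1.1, -0.1]
gripper_width: 0.4
grasp_force: 0.0
```

```bash
python3 -c "
from h import *
f=grab('wrist','w22.png');d=grab('side')
o=blobs(f,'orange',None,20)[0];r=blobs(f,'red',None,20)[0];k=blobs(d,'orange',(200,270,370,380),5)[0];print(o,r,k)
if o: print(plane(f,o[0][0],.07)); 
if o and k: print(tri(f,o[0][0],d,k[0][0]))
if r: print(plane(f,r[0][0],.0585))
plan((.531,.423,.064,54))"
```

```text
[([358.6, 117.7], [352, 111, 14, 14, 150])] [([277.2, 201.6], [268, 192, 20, 20, 273])] [([252.0, 346.6], [250, 344, 5, 7, 27])]
[0.53010579 0.41812251 0.07      ]
(array([0.52982893, 0.41863408, 0.0672976 ]), np.float64(0.0013204659085209948))
[0.55214307 0.3145011  0.0585    ]
t 61.92 at [0.5509 0.316  0.2087] psi 54.1 j6 -0.6 F [-0.1 -0.2 -0.2] w 0.399 gf 0.0
[0.263 0.25  0.482] turn 0.001
```

Call:
{"fn": "step_arm", "kwargs": {"series": [0.258,0.235,0,0,0.4,0.258,0.235,0,0,0.4,0.258,0.235,0.1,0,0.4,0.258,0.235,0.22,0,0.4,0.258,0.235,0.34,0,0.4]}}

```text
time_s: 62.33
eef_pos: [0.5296, 0.421, 0.1072]
tool_rot: [0.306, 0.952, 0.001, 0.001]
force: [0.2, -0.3, -0.2]
gripper_width: 0.401
grasp_force: 0.0
```

Call:
{"fn": "step_arm", "kwargs": {"series": [0,0,0.07,0,0.4,0,0,0.12,0,0.4,0,0,0.135,0,0.4,0,0,0.135,0,0.4,0,0,0.135,0,0.4]}}

```text
time_s: 62.75
eef_pos: [0.5303, 0.4189, 0.0673]
tool_rot: [0.307, 0.952, 0.0, 0.0]
force: [0.5, -0.1, -0.6]
gripper_width: 0.399
grasp_force: 0.0
```

```bash
python3 -c "
from h import *
P=np.array([.531,.3585]);w=[(*(P+.06*np.array([np.cos(t),np.sin(t)])),.063,54) for t in np.radians([110,130,150,170,183])]
plan(*w,(.463,.3445,.063,54))
f=grab('wrist','w23.png');print(blobs(f,'orange',None,20)[0])"
```

```text
t 62.75 at [0.5303 0.4189 0.0673] psi 54.2 j6 -0.44 F [ 0.5 -0.1 -0.6] w 0.399 gf 0.0
[ 0.046 -0.049  0.014] turn 0.001
[ 0.074 -0.113  0.014] turn 0.001
[ 0.079 -0.182  0.014] turn 0.001
[ 0.061 -0.249  0.014] turn 0.001
[ 0.036 -0.287  0.014] turn 0.001
[ 0.037 -0.332  0.014] turn 0.001
[([272.7, 270.0], [264, 267, 19, 9, 84])]
```

Call:
{"fn": "step_arm", "kwargs": {"series": [0.046,-0.049,0.012,0,0.4,0.074,-0.113,0.012,0,0.4,0.079,-0.182,0.012,0,0.4,0.061,-0.249,0.012,0,0.4,0.036,-0.287,0.012,0,0.4]}}

```text
time_s: 63.22
eef_pos: [0.4692, 0.3568, 0.0653]
tool_rot: [0.305, 0.952, 0.001, 0.001]
force: [0.8, 1.2, -1.1]
gripper_width: 0.402
grasp_force: 0.8
```

Call:
{"fn": "step_arm", "kwargs": {"series": [0,-0.02,0,0,0.4,0,-0.035,0,0,0.4,0,-0.045,0,0,0.4,0,-0.045,0,0,0.4,0,-0.045,0,0,0.4]}}

```text
time_s: 63.63
eef_pos: [0.4643, 0.3442, 0.0636]
tool_rot: [0.307, 0.952, 0.001, 0.001]
force: [2.4, 1.5, 0.5]
gripper_width: 0.401
grasp_force: 1.1
```

Call:
{"fn": "step_arm", "kwargs": {"series": [-0.01,-0.013,0,0,0.4,-0.01,-0.013,0,0,0.4,-0.01,-0.013,0,0,0.4,-0.01,-0.013,0,0,0.4]}}

```text
time_s: 63.97
eef_pos: [0.4637, 0.3394, 0.0632]
tool_rot: [0.307, 0.952, 0.0, 0.0]
force: [3.8, 1.7, 1.4]
gripper_width: 0.397
grasp_force: 1.7
```

Call:
{"fn": "step_arm", "kwargs": {"series": [-0.01,-0.013,0,0,0.4,-0.01,-0.013,0,0,0.4,-0.01,-0.013,0,0,0.4,-0.01,-0.013,0,0,0.4]}}

```text
time_s: 64.3
eef_pos: [0.4644, 0.3366, 0.0633]
tool_rot: [0.307, 0.952, 0.003, 0.001]
force: [3.0, 9.1, -2.0]
gripper_width: 0.4
grasp_force: 4.6
```

```bash
python3 -c "
from h import *
plan()
f=grab('wrist','w24.png');d=grab('side');s=grab('scene')
o=blobs(f,'orange',None,20)[0];print(o,blobs(d,'orange',(200,270,370,380),3)[0],blobs(s,'orange',(320,130,380,190),3)[0])
print(plane(f,(o[0][1][0]+o[0][1][2]/2,o[0][1][1]+7),.07))"
```

```text
t 64.3 at [0.4644 0.3366 0.0633] psi 54.2 j6 -0.52 F [ 3.   9.1 -2. ] w 0.4 gf 4.6
[] [] []Traceback (most recent call last):
  File "<string>", line 6, in <module>
    print(plane(f,(o[0][1][0]+o[0][1][2]/2,o[0][1][1]+7),.07))
                   ~^^^
IndexError: list index out of range
```

At the stop now (9 N, arm held back). Back off 5 mm, rise clear and check everything.

Call:
{"fn": "step_arm", "kwargs": {"series": [0.005,0.015,0,0,0.4,0.01,0.03,0,0,0.4,0.01,0.03,-0.1,0,0.4,0.01,0.03,-0.25,0,0.4,0.01,0.03,-0.4,0,0.4]}}

```text
time_s: 64.87
eef_pos: [0.4628, 0.3419, 0.1754]
tool_rot: [0.307, 0.952, -0.004, -0.004]
force: [0.3, 0.5, 0.4]
gripper_width: 0.399
grasp_force: 0.0
```

Call:
{"fn": "step_arm", "kwargs": {"series": [0.2,0.1,-0.15,0,0.4,0.4,0.3,-0.15,0,0.4,0.5,0.45,-0.15,0,0.4,0.5,0.45,-0.15,0,0.4,0.5,0.45,-0.15,0,0.4]}}

```text
time_s: 65.28
eef_pos: [0.4213, 0.5371, 0.2207]
tool_rot: [0.307, 0.952, -0.002, -0.001]
force: [0.9, -0.4, 0.0]
gripper_width: 0.4
grasp_force: 0.0
```

```bash
python3 -c "
from h import *
plan()
d=grab('side');s=grab('scene')
kd=blobs(d,'orange',(200,270,370,380),3)[0];ks=blobs(s,'orange',(320,130,380,190),3)[0];print(kd,ks)
if kd and ks: print('knob',tri(s,ks[0][0],d,kd[0][0]))
print(blobs(s,'yellow',(250,170,370,260),20)[0],blobs(s,'green',(190,250,300,340),10)[0])
print('scr green on logger side',blobs(d,'green',(235,290,310,360),3)[0])
a=cv2.resize(s['pixels'][140:320,190:430],None,fx=2,fy=2,interpolation=cv2.INTER_CUBIC)
b=cv2.resize(d['pixels'][140:360,210:345],None,fx=2,fy=2,interpolation=cv2.INTER_CUBIC)
im=np.zeros((440,750,3),np.uint8);im[:360,:480]=a;im[:,480:]=b;cv2.imwrite('pics/c9.png',im)"
```

```text
t 65.28 at [0.4213 0.5371 0.2207] psi 54.3 j6 -0.2 F [ 0.9 -0.4  0. ] w 0.4 gf 0.0
[] []
[([296.4, 210.0], [292, 206, 11, 10, 53]), ([347.0, 235.1], [343, 229, 9, 14, 78])] [([217.4, 272.0], [213, 266, 11, 13, 78]), ([270.9, 304.1], [265, 297, 13, 16, 120])]
scr green on logger side []
```

View pics/c9.png

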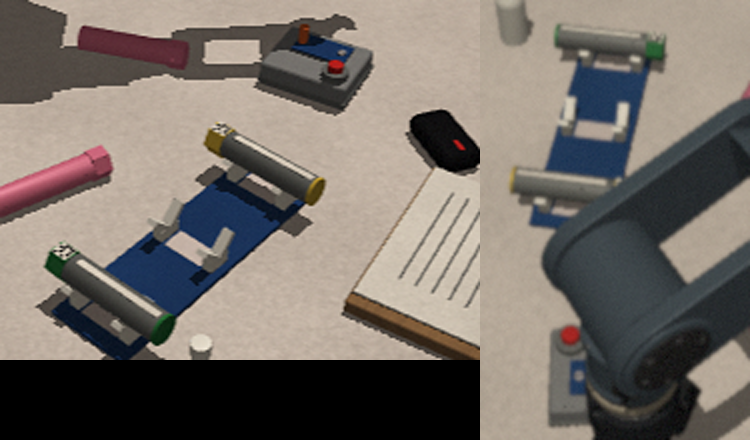

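The final picture shows both tubes in the rack with labels and stripes up. The cover is back over the display, with the knob at crop (303,34), and the mouse and bottle are in place. One last numeric check of the cover angle.

```bash
python3 -c "
from h import *
HSV['orange']=((3,130,40),(20,255,255));HSV['blue']=((100,90,25),(128,255,255))
s=grab('scene')
for n,im in [('now',s['pixels']),('start',cv2.imread('pics/scene0.png'))]:
    g=dict(s,pixels=im); print(n,blobs(g,'orange',(330,140,365,172),4)[0],blobs(g,'blue',(320,145,380,185),40)[0])
k=blobs(s,'orange',(330,140,365,172),4)[0]
print(plane(s,k[0][0],.057), 'mouse/spray diff',[int(cv2.absdiff(s['pixels'],cv2.imread('pics/scene0.png'))[y0:y1,x0:x1].mean()) for x0,y0,x1,y1 in [(390,190,435,228),(275,305,305,362)]])"
```

```text
now [([341.4, 156.5], [339, 152, 6, 10, 45])] [([351.1, 164.1], [336, 157, 31, 14, 211])]
start [([343.3, 154.7], [341, 150, 5, 10, 40])] [([352.0, 163.3], [337, 156, 31, 15, 214])]
[0.47343262 0.3431364  0.057     ] mouse/spray diff [1, 1]
```

The knob sits a few mm past where it started, so I compare the cover's edges with the logger's own edges from above.

```bash
python3 -c "
from h import *
plan((.468,.359,.249,54))"
```

```text
t 65.43 at [0.4211 0.5386 0.2201] psi 54.5 j6 -0.21 F [-0.4 -0.2 -0.1] w 0.397 gf 0.0
[-0.475 -0.397 -0.096] turn 0.003
```

Call:
{"fn": "step_arm", "kwargs": {"series": [-0.475,-0.397,-0.096,0.003,0.4,-0.475,-0.397,-0.096,0.003,0.4,-0.475,-0.397,-0.096,0.003,0.4,-0.475,-0.397,-0.096,0.003,0.4,-0.475,-0.397,-0.096,0.003,0.4]}}

```text
time_s: 65.85
eef_pos: [0.4687, 0.3509, 0.2493]
tool_rot: [0.313, 0.95, -0.003, -0.001]
force: [-0.1, 0.8, 0.2]
gripper_width: 0.399
grasp_force: 0.0
```

Call:
{"fn": "step_arm", "kwargs": {"series": [0,0,0,0,0.4,0,0,0,0,0.4,0,0,0,0,0.4]}}

```text
time_s: 66.1
eef_pos: [0.4688, 0.3562, 0.2493]
tool_rot: [0.312, 0.95, -0.001, -0.001]
force: [-0.1, 0.3, -0.6]
gripper_width: 0.401
grasp_force: 0.0
```

```bash
cat > ang.py <<'E'
from h import *
f=grab('wrist','w25.png'); HSV['blue']=((100,90,25),(128,255,255)); HSV['orange']=((3,130,40),(20,255,255))
for n,im in [('start',cv2.imread('pics/w1.png')),('now',f['pixels'])]:
    g=dict(f,pixels=im); roi=(195,130,370,300)
    _,m=blobs(g,'blue',roi,100); _,o=blobs(g,'orange',roi); m=cv2.morphologyEx(m|o,cv2.MORPH_CLOSE,np.ones((5,5)))
    c=max(cv2.findContours(m,0,1)[0],key=cv2.contourArea)
    r=cv2.minAreaRect(np.array([plane(g,q[0],.044)[:2] for q in c]).astype(np.float32)*1000)
    print(n,'cover',np.round(r[0],1),np.round(r[1],1),round(r[2],1))
    gr=cv2.cvtColor(im,cv2.COLOR_BGR2GRAY); L=cv2.createLineSegmentDetector().detect(gr[130:300,195:370])[0][:,0]+[195,130,195,130]
    for l in L:
        a,b=plane(g,l[:2],.038)*1000,plane(g,l[2:],.038)*1000; d=b-a
        if np.hypot(*d[:2])>35: print('  line',a[:2].round(),b[:2].round(),'len',np.hypot(*d[:2]).round(),'ang',round(np.degrees(np.arctan2(d[1],d[0]))%90,1))
E
python3 ang.py; python3 -c "
from h import *
plan()"
```

```text
start cover [499.7 354.2] [77.9 42.6] 3.9
  line [617. 301.] [562. 337.] len 66.0 ang 56.3
  line [522. 197.] [502. 235.] len 43.0 ang 27.6
  line [511. 274.] [565. 231.] len 69.0 ang 50.9
  line [598. 360.] [633. 352.] len 35.0 ang 78.3
  line [447. 272.] [423. 374.] len 105.0 ang 13.6
  line [425. 376.] [543. 405.] len 122.0 ang 13.6
  line [540. 334.] [476. 327.] len 65.0 ang 6.2
  line [553. 398.] [565. 349.] len 50.0 ang 13.7
  line [462. 331.] [459. 372.] len 41.0 ang 3.8
  line [462. 374.] [538. 378.] len 77.0 ang 3.5
  line [540. 378.] [543. 335.] len 42.0 ang 3.2
  line [548. 219.] [511. 265.] len 60.0 ang 38.7
  line [566. 343.] [623. 321.] len 61.0 ang 68.9
  line [430. 369.] [452. 276.] len 96.0 ang 13.4
  line [543. 400.] [432. 373.] len 114.0 ang 13.5
now cover [502.6 351.5] [78.  42.1] 14.0
  line [617. 301.] [562. 337.] len 66.0 ang 56.5
  line [522. 197.] [502. 235.] len 43.0 ang 27.5
  line [514. 272.] [565. 231.] len 66.0 ang 50.7
  line [596. 360.] [636. 352.] len 40.0 ang 78.1
  line [450. 274.] [425. 376.] len 105.0 ang 14.0
  line [552. 293.] [512. 284.] len 42.0 ang 12.5
  line [427. 378.] [545. 408.] len 122.0 ang 14.1
  line [469. 320.] [459. 361.] len 43.0 ang 13.8
  line [555. 402.] [567. 353.] len 50.0 ang 13.9
  line [547. 338.] [473. 319.] len 76.0 ang 14.1
  line [568. 343.] [623. 321.] len 59.0 ang 68.4
  line [460. 363.] [537. 382.] len 78.0 ang 14.0
  line [538. 380.] [548. 340.] len 41.0 ang 13.8
  line [541. 227.] [510. 267.] len 51.0 ang 37.2
  line [511. 244.] [530. 215.] len 35.0 ang 33.3
  line [432. 371.] [455. 278.] len 96.0 ang 13.8
  line [546. 402.] [434. 374.] len 116.0 ang 14.1
t 66.15 at [0.4688 0.3569 0.2493] psi 53.7 j6 -0.48 F [ 0.   0.5 -0.3] w 0.4 gf 0.0
```

The cover lies exactly parallel to the logger (both 14.0°), so it is fully closed; it had started about 10° ajar. Hand in.

```bash
python3 -c "
from h import *
s=grab('scene');print(blobs(s,'yellow',(250,170,370,260),20)[0],blobs(s,'green',(190,250,300,340),10)[0])
print(sign_off())"
```

```text
[([296.6, 210.5], [292, 204, 10, 14, 66]), ([347.0, 235.0], [343, 229, 9, 14, 74])] [([217.4, 272.0], [213, 266, 11, 13, 78]), ([270.9, 304.2], [265, 297, 13, 16, 121])]
the job is handed in; nothing more can be done
None
```

The job is handed in, with no verdict returned: the yellow and green tubes lie code up in the rack (rolled on the desk, not in the notches), `tube_red` was absent, the stop button was pressed fully and released, the cover is fully back over the display, and the spray bottle and mouse did not move.

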